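# Load the parts drawer, shut it and lock it with the pin

## Robot

A 6-joint arm with a two-finger parallel gripper is mounted at the origin on the work surface. World frame = base frame: x ahead of the robot, y to its left, z up, the work surface at z = 0. Lengths are in mm, angles in rad, forces in N, time in s.
With the tool pointing down it reaches from about 300 to 875 mm from the base axis. Payload 6.4 kg.
Tool frame: the origin (TCP) lies at the centre of the arm's flange, where the gripper is bolted on; the fingertips stand 173 mm ahead of it and the grasp point (between the pads) lies 155 mm ahead of it; z points along the fingers, y is the line along which they close (so a half turn about z gives the same grasp; the last joint's range is limited). The gripper opens to 85 mm and grips with 20 to 120 N. Pads are 22 mm wide; open, the fingers measure 114 mm over their backs; the gripper's body (76 mm by 85 mm) begins 54 mm behind the grasp point. The pads swing forward as they close: fully open they stand 13 mm farther back than shut.
Start: joints at [0.916, 0.181, 1.607, -0, 1.354, -0.206], TCP at [249.476, 518.078, 404.688] pointing down, gripper open.
Joint ranges: [-2.99, 2.99], [-0.89, 2.07], [0.3, 2.58], [-1.14, 4.28], [0, 2.63], [-3.12, 3.12]. Speed limits (rad/s): [2.57, 2.57, 3.01, 3.14, 3.14, 3.14].

## Interface

Orientations are given as a unit quaternion [x, y, z, w].
In Python, from bench import ctrl gives the robot as it stands.
- The arm moves only by the tool drive_tool, never from a script. Its argument "increments" is a list of rows, each an object with "dr": the turn, a rotation vector about the tool's x, y, z scaled (see below), a list of three; "linear": the shift along the tool's x, y, z scaled (see below), a list of three; "gripper": the closure, from -1 (fully open) to 1 (shut). In form: [{"dr": [wx, wy, wz], "linear": [x, y, z], "gripper": gripper}, ...]. A call has 1 to 8 rows; each row shifts and turns the commanded pose from where the row before left it, along the tool's axes as they then stand; what a row does not reach is not made up. The controller multiplies each number of a shift by 2 cm and each number of a turn by 5 degrees. A row lasts 1/8 s, in which the tool goes at most 62.5 mm and 10.7 degrees, less where a joint would pass 70% of its speed; a pose out of reach is approached as far as the arm can. A call with a number of a shift or a turn outside -1 to 1 is refused whole. A call with a gripper value outside its range is refused whole. The fingers move at their own pace and stop on an object; "force" is the grip in N (left out, the last holds). Time passes only in rows, so rows that do not move let the fingers close. It gives the time, the measured TCP pose, the force, the opening and the grip force at its end, in the units of the state.
- ctrl.get_state(): the state, without advancing time (a new reading comes with each control period).
- ctrl.get_image(name): name is "scene" or "top"; returns the picture (400x640x3 uint8, red, green, blue); there is no depth.
- ctrl.camera_info(name): a dict with "fx", "fy", "cx", "cy" (pixels), "eye" and "orientation" of the camera in the world. Camera axes: x right, y down, z forward; pixel columns grow to the right and rows downward; lengths in mm; the calibration is good to about 2 mm. A picture is of the moment at which its call begins. camera_info takes no time and is no camera call.
- ctrl.sign_off(): hands the job in; it is judged then, once.
The state is a dict: "clock": time; "q": joint angles; "dq": joint speeds; "joint_efforts": joint torques, N m; "eef_pos": TCP position; "ee_rot": TCP orientation; "force": force on the tool from outside, world axes, zero at the start; "torque": the same for the moment, N m; "width": finger opening in mm; "gripper_force": force on a finger pad.
Only numpy, scipy, OpenCV 4.12 (cv2) and the standard library are available. Lean on these libraries where they do the work, as an engineer would, in place of code of your own. Each camera call takes 0.05 s, during which the arm holds its last target. There are 200 camera calls.

## Task

Pull the drawer open, stand every part tub from the bench in it with the yellow label facing the drawer's front, and butt them up in one row without gaps, starting hard against the drawer's left end (the end away from the lock tabs). Then push the drawer fully shut and drop the orange lock pin from its block all the way down through both lock tabs. Leave the grease jar, the tape roll and the wrench where they are.

Things in the scene. Friction and masses are not known exactly. Their poses are not given: they have to be found in the camera images.
- cabinet: Fixed brown steel parts cabinet with one drawer, 170 deep (x), 320 wide (y), 130 high, with a clear plastic window in its closed roof. Origin: middle of the lower front edge of the carcass, on the bench; x runs into the cabinet (away from the robot), y to its left end as you face the drawer, z up.
- drawer (a joint): How far the drawer is pulled out (m), 0 fully shut, stops at 0 and 0.165. Slides along the cabinet's -x with about 3 N of friction, stays where left. From 0.125 on its inside is clear of the cabinet's roof. Front panel 12 thick, 320 wide, z 8 to 122; pulled out by d its front face is at cabinet x = -12 mm - d.
- drawer_handle (a point): Middle of the drawer's steel bar handle (moves with it): bar 10 thick, 110 long along the cabinet's y, 30 mm left of the drawer's middle, axis 85 above the bench, 33 in front of the panel (28 mm of clear space between bar and panel, open above and below).
- drawer_in (a point): Centre of the drawer's inner floor (moves with the drawer), 12 mm above the bench; axes as the cabinet's. Inside 110 (x) x 270 (y); side and rear walls 6 thick rise 35 above this floor, the front panel 110 above it. The left end wall's inner face is at y = +135.
- lock_hole (a point): Centre of the 13 mm hole in the cabinet's steel lock tab, at the tab's top face, 130 above the bench; axes as the cabinet's. The tab is 5 thick, 36 wide, and sticks out 46 mm to -x from the cabinet's top edge at its right end (hole centre 138 mm right of the middle). Below both tabs is free air.
- drawer_tab (a point): Centre of the 13 mm hole in the drawer's own lock tab, at its top face, 122 above the bench (moves with the drawer). Tab 5 thick, on top of the drawer's front panel, right-hand end. Fully shut, it lies 8 mm straight below lock_hole.
- pin_block: Fixed aluminium block 45 x 45 x 50 high on the cabinet's top, with a 13 mm hole right through where the pin is parked. Origin: centre of its underside; the hole is central.
- pin: Loose steel lock pin: shank diameter 10, tapered over its lowest 6 mm, 45 long; above it a collar of diameter 26, 4 thick, then an orange round grip of diameter 20, 28 high (top 77 above the tip). Origin: centre of its tip; z up the pin to the grip. Stands in the pin block at the start, hanging by its collar. 60 g.
- jar: Amber glass jar of grease with a white cap and paper label, 60 in diameter, 70 high, standing on the rear of the cabinet's top; origin at the centre of its underside. A bystander.
- tape: Paper tape roll, 90 in diameter, 30 high, lying flat; origin at the centre of its underside. A bystander.
- wrench: Steel wrench, 140 long, lying on the bench; origin at the middle of its underside. A bystander.
- tub_red: Red tub of bolts: open plastic tub 100 (x) x 56 (y) x 45 high, about 220 g; along its middle runs a grip fin 10 thick (y), 60 long (x), rising to 77 above the underside. Origin: centre of its underside; z up; the yellow label is on its -x end. May be absent.
- tub_red_label (a point): Centre of that tub's yellow label, on its 56 mm wide -x end, 24 above the underside.
- tub_blue: Blue tub of nuts: open plastic tub 100 (x) x 56 (y) x 45 high, about 220 g; along its middle runs a grip fin 10 thick (y), 60 long (x), rising to 77 above the underside. Origin: centre of its underside; z up; the yellow label is on its -x end. May be absent.
- tub_blue_label (a point): Centre of that tub's yellow label, on its 56 mm wide -x end, 24 above the underside.
- tub_green: Green tub of copper washers: open plastic tub 100 (x) x 56 (y) x 45 high, about 220 g; along its middle runs a grip fin 10 thick (y), 60 long (x), rising to 77 above the underside. Origin: centre of its underside; z up; the yellow label is on its -x end. May be absent.
- tub_green_label (a point): Centre of that tub's yellow label, on its 56 mm wide -x end, 24 above the underside.
- tub_grey: Grey tub of washers: open plastic tub 100 (x) x 56 (y) x 45 high, about 220 g; along its middle runs a grip fin 10 thick (y), 60 long (x), rising to 77 above the underside. Origin: centre of its underside; z up; the yellow label is on its -x end. May be absent.
- tub_grey_label (a point): Centre of that tub's yellow label, on its 56 mm wide -x end, 24 above the underside.
Not all that is in view belongs to the job. Several things have the shape of the pin; the one meant has the colours described above.

How it is judged:
By the outcome, as a careful person would: the job done as asked, in the order asked, and still so for the second after the job is handed in, with the robot touching nothing.
Of tub_red, tub_blue, tub_green, tub_grey only 3 to 4 are there at a start; the rules pass over those that are not, and their reading is None.
At some moment in a run one of tub_red, tub_blue, tub_green, tub_grey may be knocked a few centimetres aside while the robot is not near it.
It also fails if it takes over 210 s, if anything falls off the work surface, if the arm or the gripper's body presses on something with over 40 N, if the wrist force passes 120 N, or if a joint passes its speed limit or range.

## Working session

There is one attempt and no reset: what is moved stays moved. The work goes in short steps, Python scripts to look and compute and a tool call to move; the robot and the scene stay as the last step left them, time stands still between calls to the robot, and variables do not carry over. Pictures are saved under pics/ and viewed, at most 14 in all, crops included, and the job is handed in when it is done.

Besides the shell and the picture viewer there is one more tool, called after "Call:" by a JSON object that holds its "op" and its "data", one argument or row to a line. drive_tool: Moves the arm, as the interface text tells. Its arguments: {"type":"object","properties":{"increments":{"type":"array","items":{"type":"object","properties":{"dr":{"type":"array","items":{"type":"number","minimum":-1,"maximum":1}},"linear":{"type":"array","items":{"type":"number","minimum":-1,"maximum":1}},"gripper":{"type":"number"}}}},"force":{"type":"number"}},"required":["increments"]}

```bash
ls; mkdir -p pics; python3 - <<'E'
from bench import ctrl
import cv2
for n in("scene","top"):
    cv2.imwrite(f"pics/{n}0.png",ctrl.get_image(n)[:,:,::-1]); print(n,ctrl.camera_info(n))
print(ctrl.get_state())
E
```

```text
pics
scene {'fx': 398.4256533122267, 'fy': 398.4256533122267, 'cx': 318.75458946769874, 'cy': 202.92290636839297, 'eye': array([954.99723458, 475.92804861, 807.31509001]), 'orientation': array([ 0.3091501 ,  0.88637021, -0.32542467, -0.11345854])}
top {'fx': 409.49097550160354, 'fy': 409.49097550160354, 'cx': 319.8101143964208, 'cy': 202.00018218974992, 'eye': array([ 353.22478739,  -11.31507589, 1081.82511098]), 'orientation': array([ 0.74969821, -0.651567  ,  0.07568333, -0.08766457])}
{'clock': 0.1, 'q': array([ 9.15721955e-01,  1.81446329e-01,  1.60790360e+00, -1.63766094e-05,
        1.35380386e+00, -2.06289404e-01]), 'dq': array([ 1.19893197e-04, -1.50417169e-03, -3.14131574e-03, -1.80316026e-03,
        9.15528956e-05,  8.98341695e-04]), 'joint_efforts': array([-2.96997787e-04, -4.45883489e+01, -3.52238059e+01, -2.61525201e-04,
        4.21135148e-03,  3.24762527e-05]), 'eef_pos': array([249.31419072, 517.88418051, 403.88764734]), 'ee_rot': array([ 2.22512325e-01,  9.74929564e-01, -7.12622543e-04, -3.18613640e-04]), 'force': array([-0.31302577, -1.0788076 , -1.09614588]), 'torque': array([ 0.00700071,  0.02826531, -0.00059177]), 'gripper_force': 0.0, 'width': 85.39416190823755}
```

View pics/scene0.png

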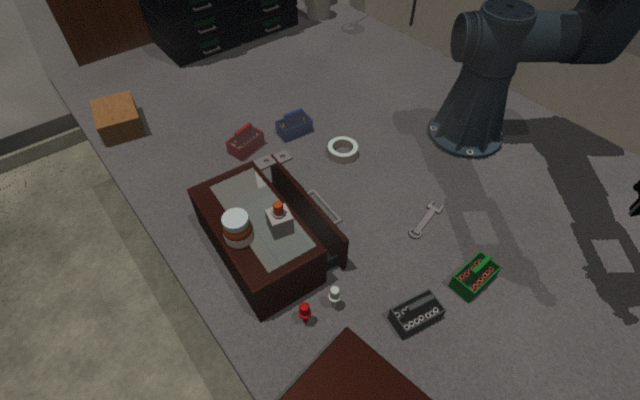

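View pics/top0.png

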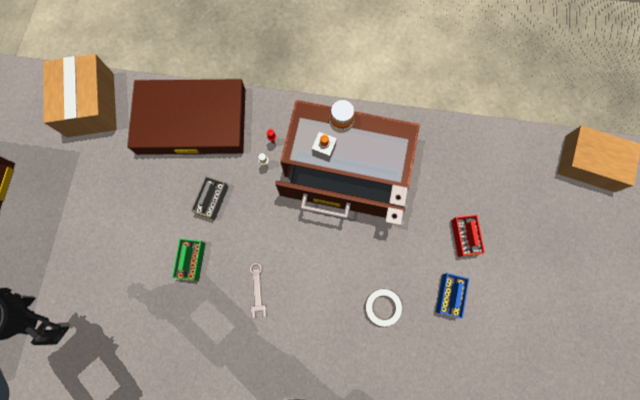

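```bash
cat > h.py <<'E'
from bench import ctrl
import numpy as np, cv2
from scipy.spatial.transform import Rotation as R
def cam(n):
    c=ctrl.camera_info(n); K=np.array([[c['fx'],0,c['cx']],[0,c['fy'],c['cy']],[0,0,1]])
    return K,R.from_quat(c['orientation']).as_matrix(),np.array(c['eye'])
def ray(n,u,v):
    K,M,e=cam(n); d=M@np.linalg.solve(K,[u,v,1]); return e,d/np.linalg.norm(d)
def atz(n,u,v,z):
    e,d=ray(n,u,v); return e+d*(z-e[2])/d[2]
def proj(n,p):
    K,M,e=cam(n); c=K@M.T@(np.array(p,float)-e); return c[:2]/c[2]
def tri(a,b): # (u,v) in top, (u,v) in scene
    (e,d),(f,g)=ray('top',*a),ray('scene',*b)
    s=np.linalg.lstsq(np.c_[d,-g],f-e,rcond=None)[0]
    p,q=e+s[0]*d,f+s[1]*g; return (p+q)/2,np.linalg.norm(p-q)
def crop(img,x,y,w,h,k):
    c=cv2.resize(img[y:y+h,x:x+w],None,fx=k,fy=k,interpolation=cv2.INTER_CUBIC)
    for i in range(0,w,10):
        cv2.line(c,(i*k,0),(i*k,6),(255,255,255),1); 
        if i%20==0: cv2.putText(c,str(x+i),(i*k,16),0,.35,(0,255,255),1)
    for j in range(0,h,10):
        cv2.line(c,(0,j*k),(6,j*k),(255,255,255),1)
        if j%20==0: cv2.putText(c,str(y+j),(8,j*k+4),0,.35,(0,255,255),1)
    return c
def grab(n,f):
    im=np.ascontiguousarray(ctrl.get_image(n)[:,:,::-1]); cv2.imwrite(f"pics/{f}.png",im); return im
E
python3 - <<'E'
from h import *
t=cv2.imread('pics/top0.png');s=cv2.imread('pics/scene0.png')
cv2.imwrite('pics/c1.png',crop(t,260,92,180,140,4))
f=lambda im,cs:[crop(im,x-25,y-25,50,50,5) for x,y in cs]
a=np.hstack(f(t,[(189,260),(210,199),(468,236)])); b=np.hstack(f(t,[(452,296)])+f(s,[(474,277),(417,314)]))
cv2.imwrite('pics/c2.png',np.vstack([a,b]))
cv2.imwrite('pics/c3.png',crop(s,180,110,190,150,4))
E
```

```text
(no output)
```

View pics/c1.png

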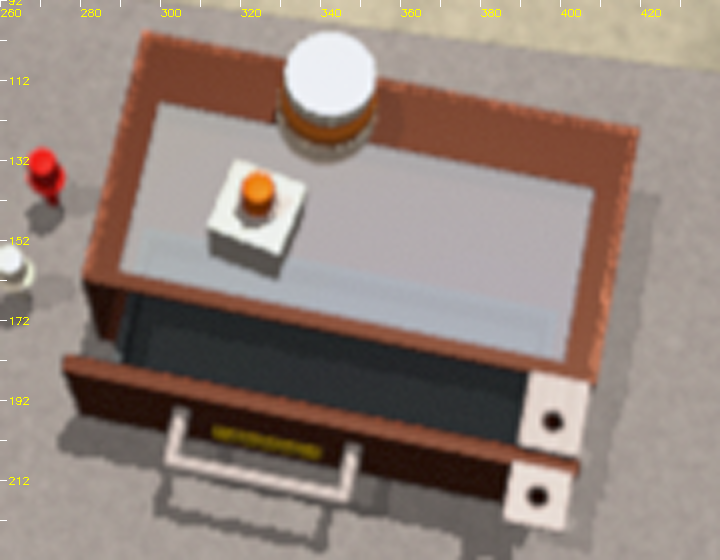

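View pics/c2.png

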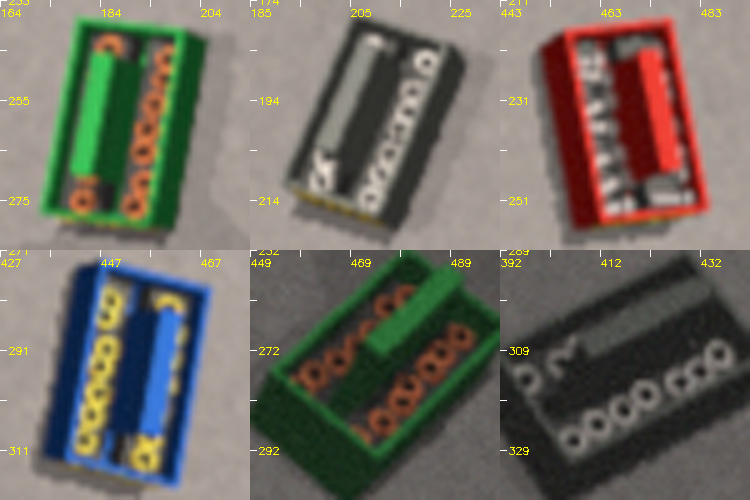

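View pics/c3.png

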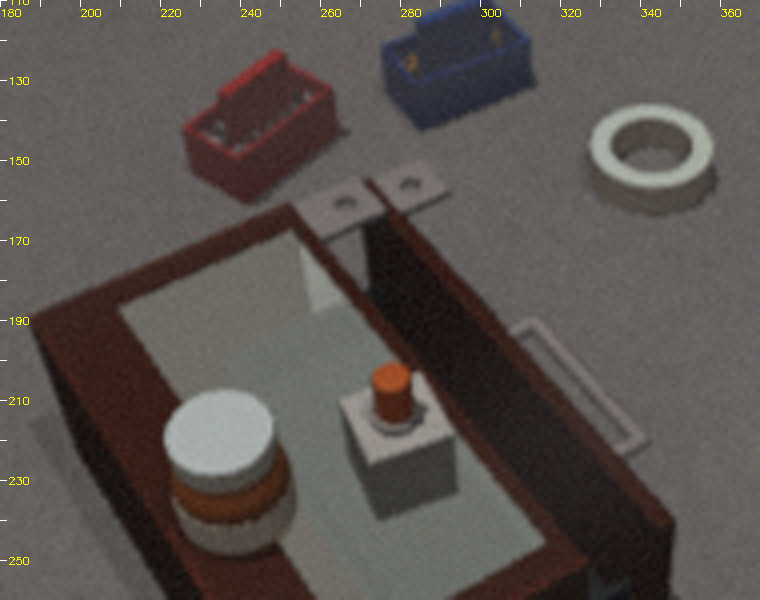

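```bash
python3 - <<'E'
from h import *
from scipy.optimize import least_squares
np.set_printoptions(precision=1,suppress=True)
P=lambda x0,y0,k,*pts:[(x0+a/k,y0+b/k) for a,b in pts]
for n,t,s in [('hole',(398,197.2),(266.5,160.75)),('dtab',(394.5,216),(282.5,156)),('pintop',(324.5,137.3),(278,204.3)),('green fin',(182.8,258),(482.6,263)),('grey fin',(205.6,194),(422,301.6)),('red fin',(475,233),(243,128.7)),('blue fin',(459.4,295.4),(291.7,112.7))]:
    p,e=tri(t,s); print(n,p,'gap %.1f'%e)
T={'green':P(164,235,5,(82,20),(185,33),(155,225),(42,213)),
'grey':P(185,174,5,(112,20),(200,45),(138,222),(40,188)),
'red':P(443,211,5,(68,30),(172,20),(208,208),(105,228)),
'blue':P(427,271,5,(103,18),(210,38),(180,238),(70,218))}
F={'green':(182.8,258),'grey':(205.6,194),'red':(475,233),'blue':(459.4,295.4)}
box=[(50,28,45),(50,-28,45),(-50,-28,45),(-50,28,45),(0,0,77)]
for n in T:
    obs=np.array(T[n]+[F[n]])
    def f(v):
        c,s=np.cos(v[2]),np.sin(v[2])
        return np.ravel([proj('top',(v[0]+c*a-s*b,v[1]+s*a+c*b,z)) for a,b,z in box]-obs)
    x0=atz('top',*F[n],77); r=least_squares(f,[x0[0],x0[1],0])
    print(n,r.x,'deg',np.degrees(r.x[2]),'res',np.abs(r.fun).max())
a=atz('top',281.3,161.5,130);b=atz('top',408.8,187,130);c=atz('top',296.3,100,130);d=atz('top',419.5,124,130)
print('cab corners',a,b,c,d,np.linalg.norm(a-b))
v=a-b;print('yaw front',np.degrees(np.arctan2(-v[0],v[1])))
print('nadir',proj('top',(353.2,-11.3,0)))
for i,(u,vv) in enumerate([(318.75,203.5),(336.25,138.5+0),(330,155),(312.5,149.5)]): print(atz('top',u,vv,180))
print('tab yaw pts hole-dtab',atz('top',398,197.2,130)-atz('top',394.5,216,122))
print('handle ends',atz('top',260+172/4,92+462/4,85),atz('top',260+348/4,92+495/4,85))
E
```

```text
hole [ 613.3 -162.5  128.4] gap 2.2
dtab [ 568.2 -159.8  120.1] gap 2.5
pintop [706.2  30.3 210.6] gap 4.9
green fin [401.3 337.1  75.6] gap 4.9
grey fin [568.1 316.1  72. ] gap 5.8
red fin [ 563.8 -369.9   71.3] gap 3.0
blue fin [ 408.2 -342.7   70. ] gap 0.9
green [402.4 333.8   0. ] deg 1.8403835959435686 res 0.74835075746077
grey [567.8 310.6  -0.2] deg -9.518237072825432 res 1.218637122502514
red [ 563.6 -369.5    0.3] deg 14.494773079228006 res 0.7751842536097797
blue [ 405.9 -340.3   -0.1] deg -4.636957265120952 res 0.9788931591783125
cab corners [663.6 128.3 130. ] [ 642.6 -186.3  130. ] [831.1 117.  130. ] [ 809.1 -198.1  130. ] 315.2741096556598
yaw front -3.8277738955631553
nadir [320.1 298.8]
[560.5  21.  180. ]
[721.4   2.2 180. ]
[678.8  11.3 180. ]
[686.5  53.6 180. ]
tab yaw pts hole-dtab [45.1 -2.6  8. ]
handle ends [566.7  61.8  85. ] [561.2 -49.4  85. ]
```

Call:
{"op": "drive_tool", "data": {
  "increments": [
    {"dr":[0,0,1],"linear":[0,0,0],"gripper":0.3},
    {"dr":[0,0,1],"linear":[0,0,0],"gripper":0.3},
    {"dr":[0,0,1],"linear":[0,0,0],"gripper":0.3},
    {"dr":[0,0,1],"linear":[0,0,0],"gripper":0.3},
    {"dr":[0,0,1],"linear":[0,0,0],"gripper":0.3},
    {"dr":[0,0,1],"linear":[0,0,0],"gripper":0.3},
    {"dr":[0,0,1],"linear":[0,0,0],"gripper":0.3},
    {"dr":[0,0,1],"linear":[0,0,0],"gripper":0.3}
  ],
  "force": 60
}}

```text
clock: 1.1
eef_pos: [249.4, 517.9, 404.1]
ee_rot: [0.544, 0.839, -0.001, -0.0]
force: [-0.1, 0.6, -0.1]
width: 30.3
gripper_force: 0.0
```

Call:
{"op": "drive_tool", "data": {
  "increments": [
    {"dr":[0,0,1],"linear":[0,0,0],"gripper":0.3},
    {"dr":[0,0,1],"linear":[0,0,0],"gripper":0.3},
    {"dr":[0,0,1],"linear":[0,0,0],"gripper":0.3},
    {"dr":[0,0,1],"linear":[0,0,0],"gripper":0.3},
    {"dr":[0,0,1],"linear":[0,0,0],"gripper":0.3},
    {"dr":[0,0,0.63],"linear":[0,0,0],"gripper":0.3},
    {"dr":[0,0,0],"linear":[-1,0.7,0],"gripper":0.3},
    {"dr":[0,0,0],"linear":[-1,0.7,0],"gripper":0.3}
  ]
}}

```text
clock: 2.1
eef_pos: [274.7, 475.8, 404.1]
ee_rot: [0.73, 0.683, -0.001, 0.0]
force: [0.1, -0.2, -0.0]
width: 30.3
gripper_force: 0.0
```

Call:
{"op": "drive_tool", "data": {
  "increments": [
    {"dr":[0,0,0],"linear":[-1,0.7,0],"gripper":0.3},
    {"dr":[0,0,0],"linear":[-1,0.7,0],"gripper":0.3},
    {"dr":[0,0,0],"linear":[-1,0.7,0],"gripper":0.3},
    {"dr":[0,0,0],"linear":[-1,0.7,0],"gripper":0.3},
    {"dr":[0,0,0],"linear":[-1,0.7,0],"gripper":0.3},
    {"dr":[0,0,0],"linear":[-1,0.7,0],"gripper":0.3},
    {"dr":[0,0,0],"linear":[-1,0.7,0],"gripper":0.3},
    {"dr":[0,0,0],"linear":[-1,0.7,0],"gripper":0.3}
  ]
}}

```text
clock: 3.1
eef_pos: [375.9, 308.3, 404.3]
ee_rot: [0.731, 0.683, -0.0, -0.0]
force: [1.0, 0.3, 0.3]
width: 29.9
gripper_force: 0.0
```

Call:
{"op": "drive_tool", "data": {
  "increments": [
    {"dr":[0,0,0],"linear":[-1,0.7,0],"gripper":0.3},
    {"dr":[0,0,0],"linear":[-1,0.7,0],"gripper":0.3},
    {"dr":[0,0,0],"linear":[-1,0.7,0],"gripper":0.3},
    {"dr":[0,0,0],"linear":[-1,0.7,0],"gripper":0.3},
    {"dr":[0,0,0],"linear":[-1,0.7,0],"gripper":0.3},
    {"dr":[0,0,0],"linear":[-1,0.7,0],"gripper":0.3},
    {"dr":[0,0,0],"linear":[-1,0.7,0],"gripper":0.3},
    {"dr":[0,0,0],"linear":[-1,0.7,0],"gripper":0.3}
  ]
}}

```text
clock: 4.1
eef_pos: [476.8, 141.2, 404.3]
ee_rot: [0.731, 0.683, -0.0, -0.0]
force: [0.4, -0.4, 0.9]
width: 30.0
gripper_force: 0.0
```

Call:
{"op": "drive_tool", "data": {
  "increments": [
    {"dr":[0,0,0],"linear":[-0.8,0.6,0],"gripper":0.3},
    {"dr":[0,0,0],"linear":[-0.8,0.6,0],"gripper":0.3},
    {"dr":[0,0,0],"linear":[-0.8,0.6,0],"gripper":0.3},
    {"dr":[0,0,0],"linear":[-0.8,0.6,0],"gripper":0.3},
    {"dr":[0,0,0],"linear":[-0.8,0.6,0],"gripper":0.3},
    {"dr":[0,0,0],"linear":[-0.8,0.6,0],"gripper":0.3},
    {"dr":[0,0,0],"linear":[-0.8,0.6,0],"gripper":0.3},
    {"dr":[0,0,0],"linear":[-0.83,0.63,0],"gripper":0.3}
  ]
}}

```text
clock: 5.1
eef_pos: [565.1, 6.0, 404.7]
ee_rot: [0.731, 0.683, -0.0, -0.0]
force: [0.2, 0.7, -0.3]
width: 29.5
gripper_force: 0.0
```

Call:
{"op": "drive_tool", "data": {
  "increments": [
    {"dr":[0,0,0],"linear":[0,0,1],"gripper":0.3},
    {"dr":[0,0,0],"linear":[0,0,1],"gripper":0.3},
    {"dr":[0,0,0],"linear":[0,0,1],"gripper":0.3},
    {"dr":[0,0,0],"linear":[0,0,1],"gripper":0.3},
    {"dr":[0,0,0],"linear":[0,0,0.5],"gripper":0.3}
  ]
}}

```text
clock: 5.72
eef_pos: [564.4, 6.6, 313.4]
ee_rot: [0.731, 0.683, -0.0, -0.001]
force: [-0.3, 0.4, 0.2]
width: 29.5
gripper_force: 0.0
```

```bash
python3 - <<'E'
from h import *
t=grab('top','top1')
cv2.imwrite('pics/c4.png',crop(t,270,140,150,90,5))
E
```

```text
(no output)
```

View pics/c4.png

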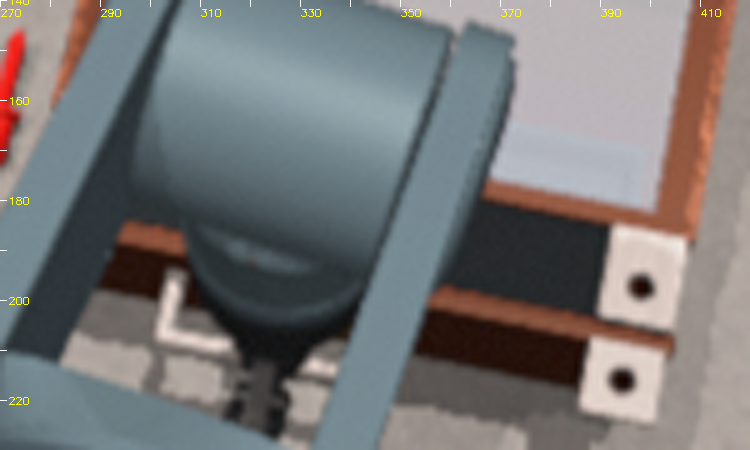

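Call:
{"op": "drive_tool", "data": {
  "increments": [
    {"dr":[0,0,0],"linear":[0,0,0.9],"gripper":0.3},
    {"dr":[0,0,0],"linear":[0,0,0.9],"gripper":0.3},
    {"dr":[0,0,0],"linear":[0,0,0.9],"gripper":0.3},
    {"dr":[0,0,0],"linear":[0,0,0.9],"gripper":0.3},
    {"dr":[0,0,0],"linear":[0,0,0],"gripper":1},
    {"dr":[0,0,0],"linear":[0,0,0],"gripper":1},
    {"dr":[0,0,0],"linear":[0,0,0],"gripper":1},
    {"dr":[0,0,0],"linear":[0,0,0],"gripper":1}
  ]
}}

```text
clock: 6.78
eef_pos: [569.2, 6.4, 249.2]
ee_rot: [0.731, 0.683, 0.005, 0.007]
force: [2.2, 1.5, 29.4]
width: 7.4
gripper_force: 60.1
```

```bash
python3 - <<'E'
from h import *
t=grab('scene','s2')
cv2.imwrite('pics/c5.png',crop(t,240,90,160,120,5))
for z in (130,122): print(z,atz('scene',240,90,z))
print(proj('scene',(564.4,6.6,85)),proj('top',(564.4,6.6,85)))
E
```

```text
130 [ 508.23076812 -458.52886442  130.        ]
122 [ 502.9538567  -469.56605437  122.        ]
[324.68064157 203.73911977] [324.82183835 211.40728713]
```

View pics/c5.png

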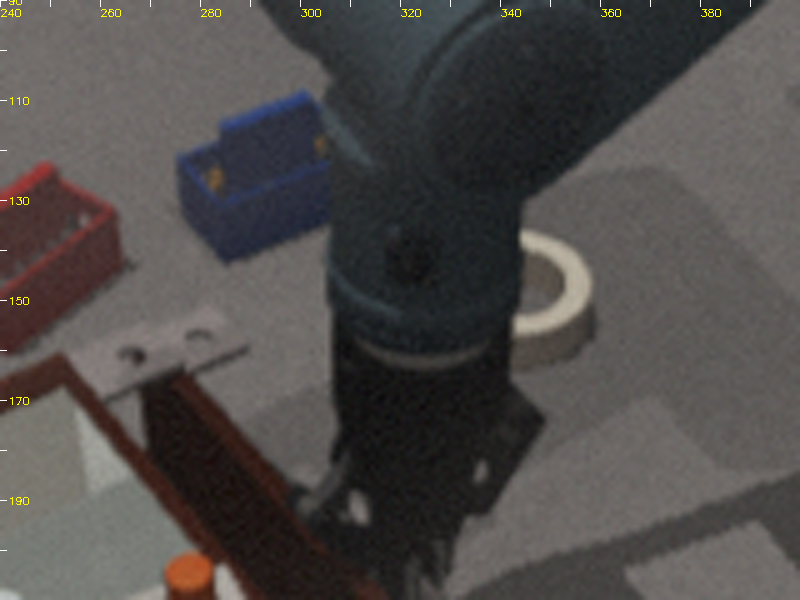

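Call:
{"op": "drive_tool", "data": {
  "increments": [
    {"dr":[0,0,0],"linear":[0,0,-0.2],"gripper":0.6},
    {"dr":[0,0,0],"linear":[0,0,0],"gripper":0.6},
    {"dr":[0,0,0],"linear":[0,0,0],"gripper":0.6}
  ],
  "force": 30
}}

```text
clock: 7.2
eef_pos: [566.6, 6.7, 249.6]
ee_rot: [0.731, 0.683, 0.002, 0.003]
force: [-0.2, -0.4, 16.5]
width: 17.2
gripper_force: 1.2
```

Call:
{"op": "drive_tool", "data": {
  "increments": [
    {"dr":[0,0,0],"linear":[0,0,-0.3],"gripper":0.6},
    {"dr":[0,0,0],"linear":[0,-0.5,0],"gripper":0.6},
    {"dr":[0,0,0],"linear":[0,-0.7,0],"gripper":0.6},
    {"dr":[0,0,0],"linear":[0,-0.8,0],"gripper":0.6},
    {"dr":[0,0,0],"linear":[0,-0.8,0],"gripper":0.6},
    {"dr":[0,0,0],"linear":[0,-0.8,0],"gripper":0.6},
    {"dr":[0,0,0],"linear":[0,-0.8,0],"gripper":0.6},
    {"dr":[0,0,0],"linear":[0,-0.8,0],"gripper":0.6}
  ]
}}

```text
clock: 8.2
eef_pos: [459.8, 14.3, 252.7]
ee_rot: [0.731, 0.683, 0.0, 0.0]
force: [3.9, 0.0, 2.6]
width: 16.9
gripper_force: 2.0
```

```bash
python3 - <<'E'
from h import *
t=grab('top','top3')
cv2.imwrite('pics/c6.png',crop(t,260,130,190,150,4))
E
```

```text
(no output)
```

View pics/c6.png

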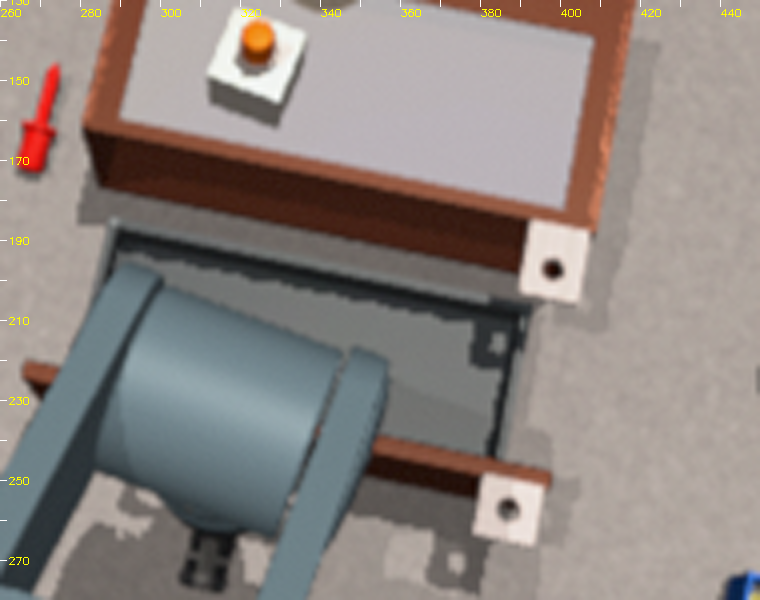

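Call:
{"op": "drive_tool", "data": {
  "increments": [
    {"dr":[0,0,0],"linear":[0,-0.5,0],"gripper":0.6},
    {"dr":[0,0,0],"linear":[0,0.15,0],"gripper":0.5},
    {"dr":[0,0,0],"linear":[0,0,-1],"gripper":0.5},
    {"dr":[0,0,0],"linear":[0,0,-1],"gripper":0.5},
    {"dr":[0,0,0],"linear":[0,0,-1],"gripper":0.3},
    {"dr":[0,0,0],"linear":[0,0,-1],"gripper":0},
    {"dr":[0,0,0],"linear":[0,0,-1],"gripper":0},
    {"dr":[0,0,0],"linear":[0,0,-0.5],"gripper":0}
  ]
}}

```text
clock: 9.25
eef_pos: [454.0, 14.5, 363.5]
ee_rot: [0.731, 0.683, 0.0, 0.0]
force: [-0.1, 0.0, 0.5]
width: 42.8
gripper_force: 0.0
```

Call:
{"op": "drive_tool", "data": {
  "increments": [
    {"dr":[0,0,-1],"linear":[0,0,0],"gripper":0},
    {"dr":[0,0,-1],"linear":[0,0,0],"gripper":0},
    {"dr":[0,0,-1],"linear":[0,0,0],"gripper":0},
    {"dr":[0,0,-1],"linear":[0,0,0],"gripper":0},
    {"dr":[0,0,-1],"linear":[0,0,0],"gripper":0},
    {"dr":[0,0,-1],"linear":[0,0,0],"gripper":0},
    {"dr":[0,0,-1],"linear":[0,0,0],"gripper":0},
    {"dr":[0,0,-1],"linear":[0,0,0],"gripper":0}
  ]
}}

```text
clock: 10.25
eef_pos: [453.5, 14.6, 361.9]
ee_rot: [0.452, 0.892, -0.0, -0.001]
force: [-0.1, 0.3, 0.8]
width: 42.6
gripper_force: 0.0
```

Call:
{"op": "drive_tool", "data": {
  "increments": [
    {"dr":[0,0,-1],"linear":[0,0,0],"gripper":0},
    {"dr":[0,0,-1],"linear":[0,0,0],"gripper":0},
    {"dr":[0,0,-1],"linear":[0,0,0],"gripper":0},
    {"dr":[0,0,-1],"linear":[0,0,0],"gripper":0},
    {"dr":[0,0,-1],"linear":[0,0,0],"gripper":0},
    {"dr":[0,0,-1],"linear":[0,0,0],"gripper":0},
    {"dr":[0,0,-1],"linear":[0,0,0],"gripper":0},
    {"dr":[0,0,-1],"linear":[0,0,0],"gripper":0}
  ]
}}

```text
clock: 11.25
eef_pos: [453.5, 14.6, 362.0]
ee_rot: [0.119, 0.993, 0.0, -0.001]
force: [0.9, 0.5, 1.2]
width: 42.9
gripper_force: 0.0
```

Call:
{"op": "drive_tool", "data": {
  "increments": [
    {"dr":[0,0,-1],"linear":[0,0,0],"gripper":0},
    {"dr":[0,0,-1],"linear":[0,0,0],"gripper":0},
    {"dr":[0,0,0],"linear":[0,1,0],"gripper":0},
    {"dr":[0,0,0],"linear":[0,1,0],"gripper":0},
    {"dr":[0,0,0],"linear":[0,1,0],"gripper":0},
    {"dr":[0,0,0],"linear":[0,1,0],"gripper":0},
    {"dr":[0,0,0],"linear":[0,1,0],"gripper":0},
    {"dr":[0,0,0],"linear":[0,1,0],"gripper":0}
  ]
}}

```text
clock: 12.25
eef_pos: [461.6, 134.9, 361.9]
ee_rot: [0.034, 0.999, -0.0, -0.001]
force: [0.9, -0.3, 0.3]
width: 42.9
gripper_force: 0.0
```

Call:
{"op": "drive_tool", "data": {
  "increments": [
    {"dr":[0,0,0],"linear":[0.3,1,0],"gripper":0},
    {"dr":[0,0,0],"linear":[0.3,1,0],"gripper":0},
    {"dr":[0,0,0],"linear":[0.3,1,0],"gripper":0},
    {"dr":[0,0,0],"linear":[0.3,1,0],"gripper":0},
    {"dr":[0,0,0],"linear":[0.3,1,0],"gripper":0},
    {"dr":[0,0,0],"linear":[0.3,1,0],"gripper":0}
  ]
}}

```text
clock: 13.0
eef_pos: [433.6, 257.1, 361.9]
ee_rot: [0.034, 0.999, -0.0, -0.001]
force: [0.4, 0.2, -0.2]
width: 42.7
gripper_force: 0.0
```

```bash
python3 - <<'E'
from h import *
t=grab('top','top4')
cv2.imwrite('pics/c7.png',cv2.resize(t[60:340,150:500],None,fx=2,fy=2,interpolation=cv2.INTER_CUBIC))
E
```

```text
(no output)
```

View pics/c7.png

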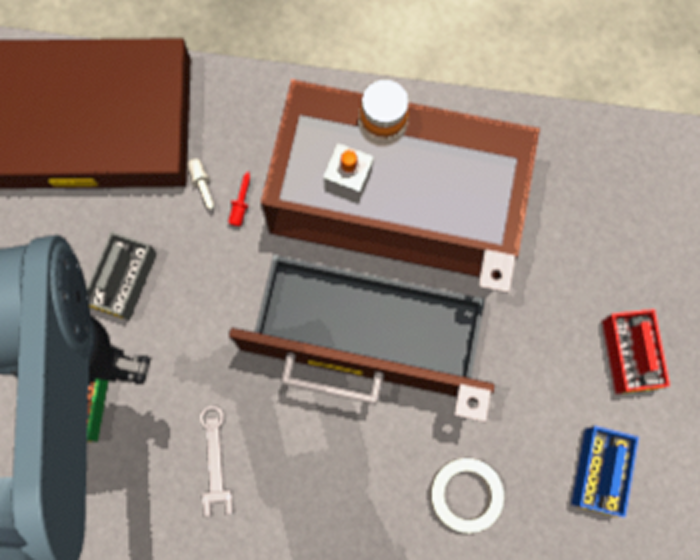

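Call:
{"op": "drive_tool", "data": {
  "increments": [
    {"dr":[0,0,0],"linear":[0.46,0.94,0],"gripper":0},
    {"dr":[0,0,0],"linear":[0.46,0.94,0],"gripper":0},
    {"dr":[0,0,0],"linear":[0.46,0.94,0],"gripper":0},
    {"dr":[0,0,0],"linear":[0.46,0.94,0],"gripper":0},
    {"dr":[0,0,-0.58],"linear":[0,0,0.9],"gripper":0},
    {"dr":[0,0,-0.57],"linear":[0,0,0.9],"gripper":0},
    {"dr":[0,0,0],"linear":[0,0,1],"gripper":0},
    {"dr":[0,0,0],"linear":[0,0,1],"gripper":0}
  ]
}}

```text
clock: 14.05
eef_pos: [402.2, 333.7, 285.4]
ee_rot: [-0.017, 1.0, -0.0, -0.001]
force: [-0.7, 0.4, 0.2]
width: 42.5
gripper_force: 0.0
```

Call:
{"op": "drive_tool", "data": {
  "increments": [
    {"dr":[0,0,0],"linear":[0,0,1],"gripper":0},
    {"dr":[0,0,0],"linear":[0,0,1],"gripper":0},
    {"dr":[0,0,0],"linear":[0,0,1],"gripper":0},
    {"dr":[0,0,0],"linear":[0,0,0],"gripper":1},
    {"dr":[0,0,0],"linear":[0,0,0],"gripper":1},
    {"dr":[0,0,0],"linear":[0,0,0],"gripper":1},
    {"dr":[0,0,0],"linear":[0,0,0],"gripper":1}
  ],
  "force": 60
}}

```text
clock: 14.92
eef_pos: [402.3, 334.0, 227.2]
ee_rot: [-0.016, 1.0, 0.0, 0.0]
force: [0.9, -0.2, -1.8]
width: 8.9
gripper_force: 60.8
```

```bash
python3 - <<'E'
from h import *
np.set_printoptions(precision=1,suppress=True)
p=atz('top',386.5,261,122); h=atz('top',398.3,195.5,130); h2=atz('top',398,197.2,130);print(p,h,h2,p-h2)
for z,q in [(47,(150+277/2,60+263/2)),(47,(150+482/2,60+303/2)),(122,(150+231/2,60+330/2)),(122,(150+492/2,60+388/2))]: print(z,atz('top',*q,z))
E
```

```text
[ 459.6 -152.4  122. ] [ 618.  -163.3  130. ] [ 613.7 -163.   130. ] [-154.1   10.5   -8. ]
47 [611.9 108.5  47. ]
47 [ 596. -162.   47.]
122 [504.2 141.1 122. ]
122 [ 478.9 -172.8  122. ]
```

Call:
{"op": "drive_tool", "data": {
  "increments": [
    {"dr":[0,0,0],"linear":[0,0,-0.5],"gripper":1},
    {"dr":[0,0,0],"linear":[0,0,-1],"gripper":1},
    {"dr":[0,0,0],"linear":[0,0,-1],"gripper":1},
    {"dr":[0,0,0],"linear":[0,0,-1],"gripper":1},
    {"dr":[0,0,0],"linear":[0,0,-1],"gripper":1},
    {"dr":[0,0,0],"linear":[0,0,-1],"gripper":1},
    {"dr":[0,0,0.57],"linear":[0,0,-1],"gripper":1},
    {"dr":[0,0,0.57],"linear":[0,0,-1],"gripper":1}
  ]
}}

```text
clock: 15.92
eef_pos: [402.0, 333.9, 378.2]
ee_rot: [0.034, 0.999, 0.0, 0.0]
force: [0.2, 0.3, -2.8]
width: 8.5
gripper_force: 60.7
```

Call:
{"op": "drive_tool", "data": {
  "increments": [
    {"dr":[0,0,0],"linear":[-0.66,-0.92,0],"gripper":1},
    {"dr":[0,0,0],"linear":[-0.66,-0.92,0],"gripper":1},
    {"dr":[0,0,0],"linear":[-0.66,-0.92,0],"gripper":1},
    {"dr":[0,0,0],"linear":[-0.66,-0.92,0],"gripper":1},
    {"dr":[0,0,0],"linear":[-0.66,-0.92,0],"gripper":1},
    {"dr":[0,0,0],"linear":[-0.66,-0.92,0],"gripper":1},
    {"dr":[0,0,0],"linear":[-0.66,-0.92,0],"gripper":1},
    {"dr":[0,0,0],"linear":[-0.66,-0.92,0],"gripper":1}
  ]
}}

```text
clock: 16.92
eef_pos: [498.0, 179.4, 377.6]
ee_rot: [0.033, 0.999, 0.0, 0.0]
force: [-0.2, -0.6, -2.5]
width: 8.5
gripper_force: 60.9
```

Call:
{"op": "drive_tool", "data": {
  "increments": [
    {"dr":[0,0,0],"linear":[-0.66,-0.92,0],"gripper":1},
    {"dr":[0,0,0],"linear":[-0.66,-0.92,0],"gripper":1},
    {"dr":[0,0,0],"linear":[-0.66,-0.92,0],"gripper":1},
    {"dr":[0,0,0],"linear":[-0.66,-0.92,0],"gripper":1},
    {"dr":[0,0,0],"linear":[-0.7,-1,0],"gripper":1},
    {"dr":[0,0,0],"linear":[0,0,0],"gripper":1}
  ]
}}

```text
clock: 17.68
eef_pos: [559.2, 80.3, 376.7]
ee_rot: [0.034, 0.999, -0.0, 0.0]
force: [-0.9, -0.2, -2.6]
width: 8.4
gripper_force: 60.8
```

```bash
python3 - <<'E'
from h import *
t=grab('top','top5');s=grab('scene','s5')
cv2.imwrite('pics/c8.png',np.hstack([crop(t,250,160,100,140,4),crop(s,230,120,100,140,4)]))
print(ctrl.get_state()['eef_pos'],ctrl.get_state()['ee_rot'])
E
```

```text
[558.30368084  81.86978117 376.43674867] [ 3.36907686e-02  9.99432209e-01  1.95077591e-04 -3.92338039e-04]
```

View pics/c8.png

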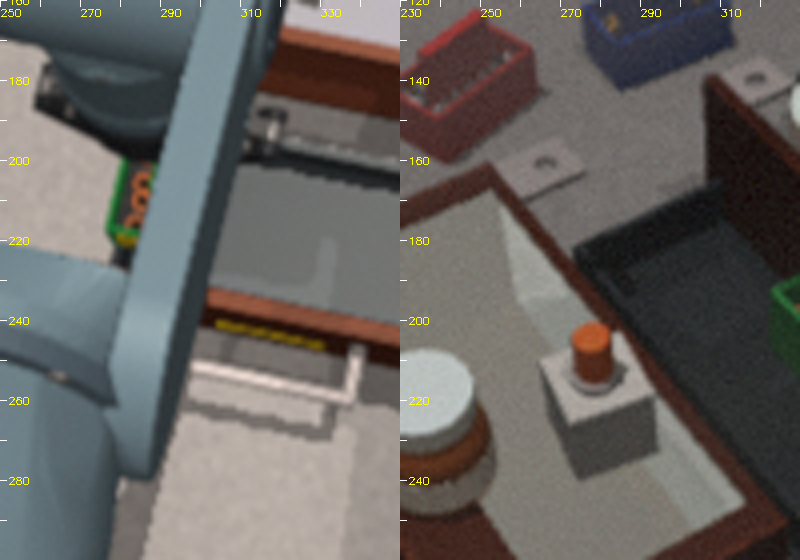

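Call:
{"op": "drive_tool", "data": {
  "increments": [
    {"dr":[0,0,0],"linear":[0,0,1],"gripper":1},
    {"dr":[0,0,0],"linear":[0,0,1],"gripper":1},
    {"dr":[0,0,0],"linear":[0,0,1],"gripper":1},
    {"dr":[0,0,0],"linear":[0,0,1],"gripper":1},
    {"dr":[0,0,0],"linear":[0,0,0.8],"gripper":1},
    {"dr":[0,0,0],"linear":[0,0,0],"gripper":1}
  ]
}}

```text
clock: 18.52
eef_pos: [557.5, 82.7, 279.3]
ee_rot: [0.033, 0.999, 0.0, -0.002]
force: [-0.2, 0.5, -1.5]
width: 8.9
gripper_force: 60.7
```

Call:
{"op": "drive_tool", "data": {
  "increments": [
    {"dr":[0,0,0],"linear":[0,0,0.7],"gripper":1},
    {"dr":[0,0,0],"linear":[0,0,0.7],"gripper":1},
    {"dr":[0,0,0],"linear":[0,0,0.3],"gripper":1},
    {"dr":[0,0,0],"linear":[0,0,0],"gripper":1}
  ]
}}

```text
clock: 19.02
eef_pos: [558.0, 82.2, 246.0]
ee_rot: [0.033, 0.999, 0.0, -0.001]
force: [-1.1, -0.1, -1.3]
width: 8.8
gripper_force: 60.8
```

Call:
{"op": "drive_tool", "data": {
  "increments": [
    {"dr":[0,0,0],"linear":[0,0,0.25],"gripper":1},
    {"dr":[0,0,0],"linear":[0,0.1,0],"gripper":1},
    {"dr":[0,0,0],"linear":[0,0.1,0],"gripper":1},
    {"dr":[0,0,0],"linear":[0,0,0],"gripper":1}
  ]
}}

```text
clock: 19.52
eef_pos: [558.6, 86.4, 242.0]
ee_rot: [0.033, 0.999, 0.0, 0.0]
force: [-1.3, 0.7, -3.1]
width: 8.5
gripper_force: 60.8
```

Call:
{"op": "drive_tool", "data": {
  "increments": [
    {"dr":[0,0,0],"linear":[0,0.1,0.05],"gripper":1},
    {"dr":[0,0,0],"linear":[0,0.1,0],"gripper":1},
    {"dr":[0,0,0],"linear":[0,0,0],"gripper":1}
  ]
}}

```text
clock: 19.9
eef_pos: [558.9, 88.8, 240.9]
ee_rot: [0.033, 0.999, -0.002, -0.0]
force: [-2.1, -9.5, -0.0]
width: 9.1
gripper_force: 61.3
```

Call:
{"op": "drive_tool", "data": {
  "increments": [
    {"dr":[0,0,0],"linear":[0,0,0],"gripper":0.3},
    {"dr":[0,0,0],"linear":[0,0,0],"gripper":0.3},
    {"dr":[0,0,0],"linear":[0,0,-0.5],"gripper":0.3},
    {"dr":[0,0,0],"linear":[0,0,-1],"gripper":0.3},
    {"dr":[0,0,0],"linear":[0,0,-1],"gripper":0.3},
    {"dr":[0,0,0],"linear":[0,0,-1],"gripper":-0.2},
    {"dr":[0,0,0],"linear":[0,0,-1],"gripper":-0.2},
    {"dr":[0,0,0],"linear":[0,0,-1],"gripper":-0.2}
  ]
}}

```text
clock: 20.9
eef_pos: [558.7, 90.5, 352.3]
ee_rot: [0.033, 0.999, 0.0, 0.001]
force: [-0.5, 0.2, 0.4]
width: 51.4
gripper_force: 0.0
```

Call:
{"op": "drive_tool", "data": {
  "increments": [
    {"dr":[0,0,0],"linear":[0.05,1,0],"gripper":-0.2},
    {"dr":[0,0,0],"linear":[0.05,1,0],"gripper":-0.2},
    {"dr":[0,0,0],"linear":[0.05,1,0],"gripper":-0.2},
    {"dr":[0,0,0],"linear":[0.05,1,0],"gripper":-0.2}
  ]
}}

```text
clock: 21.4
eef_pos: [559.7, 172.2, 349.8]
ee_rot: [0.033, 0.999, -0.0, -0.001]
force: [0.6, 0.5, -0.7]
width: 51.3
gripper_force: 0.0
```

```bash
cat > chk.py <<'E'
from h import *
import sys
T={'green':(188,259),'grey':(209,199),'red':(468,237),'blue':(452,297)}
t=grab('top',sys.argv[1]); a=cv2.imread('pics/top0.png')
for n,(x,y) in T.items():
    w=a[y-22:y+22,x-22:x+22]; b=t[y-22:y+22,x-22:x+22]
    big=t[y-60:y+60,max(x-60,0):x+60]
    m=cv2.matchTemplate(big,a[y-24:y+24,x-20:x+20],cv2.TM_CCOEFF_NORMED); _,v,_,l=cv2.minMaxLoc(m)
    print(n,'diff',np.abs(w.astype(int)-b).mean().round(1),'best %.2f'%v,'shift',l[0]-(min(x,60)-20),l[1]-36)
E
python3 chk.py top6; python3 -c "from bench import ctrl;s=ctrl.get_state();print(s['eef_pos'],s['ee_rot'])"
```

```text
green diff 48.5 best 0.50 shift -29 -23
grey diff 27.5 best 0.62 shift 0 0
red diff 9.9 best 1.00 shift 0 0
blue diff 10.3 best 1.00 shift 0 0
[559.56646916 174.01285214 350.02103201] [ 3.22592438e-02  9.99479135e-01  6.80813358e-04 -5.80312139e-04]
```

Call:
{"op": "drive_tool", "data": {
  "increments": [
    {"dr":[0,0,0],"linear":[0,0.99,0],"gripper":-0.2},
    {"dr":[0,0,0],"linear":[0,0.99,0],"gripper":-0.2},
    {"dr":[0,0,0],"linear":[0,0.99,0],"gripper":-0.2},
    {"dr":[0,0,0],"linear":[0,0.99,0],"gripper":-0.2},
    {"dr":[0,0,0],"linear":[0,0.99,0],"gripper":-0.2},
    {"dr":[0,0,0],"linear":[0,0.99,0],"gripper":-0.2},
    {"dr":[0,0,0.57],"linear":[0.04,0.99,0],"gripper":-0.2},
    {"dr":[0,0,0.57],"linear":[0,0,0],"gripper":-0.2}
  ]
}}

```text
clock: 22.45
eef_pos: [568.3, 310.7, 350.6]
ee_rot: [0.083, 0.997, 0.0, -0.0]
force: [-0.0, -0.5, -0.7]
width: 51.1
gripper_force: 0.0
```

Call:
{"op": "drive_tool", "data": {
  "increments": [
    {"dr":[0,0,0],"linear":[0,0,1],"gripper":-0.2},
    {"dr":[0,0,0],"linear":[0,0,1],"gripper":-0.2},
    {"dr":[0,0,0],"linear":[0,0,1],"gripper":-0.2},
    {"dr":[0,0,0],"linear":[0,0,1],"gripper":-0.2},
    {"dr":[0,0,0],"linear":[0,0,1],"gripper":-0.2},
    {"dr":[0,0,0],"linear":[0,0,0.8],"gripper":-0.2},
    {"dr":[0,0,0],"linear":[0,0,0.35],"gripper":-0.2}
  ]
}}

```text
clock: 23.32
eef_pos: [568.2, 308.5, 226.2]
ee_rot: [0.083, 0.997, -0.0, -0.001]
force: [-0.3, -0.7, 0.7]
width: 51.2
gripper_force: 0.0
```

Call:
{"op": "drive_tool", "data": {
  "increments": [
    {"dr":[0,0,0],"linear":[0,0,0],"gripper":1},
    {"dr":[0,0,0],"linear":[0,0,0],"gripper":1},
    {"dr":[0,0,0],"linear":[0,0,0],"gripper":1},
    {"dr":[0,0,0],"linear":[0,0,0],"gripper":1},
    {"dr":[0,0,0],"linear":[0,0,0],"gripper":1}
  ]
}}

```text
clock: 23.95
eef_pos: [568.4, 308.6, 227.6]
ee_rot: [0.083, 0.997, -0.0, -0.0]
force: [0.3, -0.1, -1.9]
width: 8.9
gripper_force: 59.9
```

Call:
{"op": "drive_tool", "data": {
  "increments": [
    {"dr":[0,0,0],"linear":[0,0,-0.5],"gripper":1},
    {"dr":[0,0,0],"linear":[0,0,-1],"gripper":1},
    {"dr":[0,0,0],"linear":[0,0,-1],"gripper":1},
    {"dr":[0,0,0],"linear":[0,0,-1],"gripper":1},
    {"dr":[0,0,0],"linear":[0,0,-1],"gripper":1},
    {"dr":[0,0,0],"linear":[0,0,-1],"gripper":1},
    {"dr":[0,0,-0.57],"linear":[0,0,-1],"gripper":1},
    {"dr":[0,0,-0.56],"linear":[0,0,-1],"gripper":1}
  ]
}}

```text
clock: 24.95
eef_pos: [568.4, 308.6, 379.1]
ee_rot: [0.033, 0.999, -0.0, 0.0]
force: [-0.1, -0.3, -0.8]
width: 9.1
gripper_force: 59.9
```

Call:
{"op": "drive_tool", "data": {
  "increments": [
    {"dr":[0,0,0],"linear":[0,-0.94,0],"gripper":1},
    {"dr":[0,0,0],"linear":[0,-0.94,0],"gripper":1},
    {"dr":[0,0,0],"linear":[0,-0.94,0],"gripper":1},
    {"dr":[0,0,0],"linear":[0,-0.94,0],"gripper":1},
    {"dr":[0,0,0],"linear":[0,-0.94,0],"gripper":1},
    {"dr":[0,0,0],"linear":[0,-0.94,0],"gripper":1},
    {"dr":[0,0,0],"linear":[0,-0.94,0],"gripper":1},
    {"dr":[0,0,0],"linear":[-0.05,-0.94,0],"gripper":1}
  ]
}}

```text
clock: 25.95
eef_pos: [559.3, 157.3, 377.7]
ee_rot: [0.034, 0.999, -0.0, 0.0]
force: [0.6, 0.0, -1.6]
width: 8.6
gripper_force: 59.8
```

Call:
{"op": "drive_tool", "data": {
  "increments": [
    {"dr":[0,0,0],"linear":[-0.05,-0.94,0],"gripper":1},
    {"dr":[0,0,0],"linear":[-0.05,-0.94,0],"gripper":1},
    {"dr":[0,0,0],"linear":[-0.05,-0.94,0],"gripper":1},
    {"dr":[0,0,0],"linear":[-0.05,-0.94,0],"gripper":1},
    {"dr":[0,0,0],"linear":[0,-0.94,0],"gripper":1},
    {"dr":[0,0,0],"linear":[0,-0.94,0],"gripper":1},
    {"dr":[0,0,0],"linear":[0,-0.9,0],"gripper":1},
    {"dr":[0,0,0],"linear":[0,0,0],"gripper":1}
  ]
}}

```text
clock: 26.95
eef_pos: [554.5, 26.4, 377.7]
ee_rot: [0.035, 0.999, -0.0, 0.0]
force: [0.4, 0.6, -1.3]
width: 8.7
gripper_force: 59.9
```

```bash
python3 chk.py top7; python3 -c "from bench import ctrl;s=ctrl.get_state();print(s['eef_pos'],s['ee_rot'])"
```

```text
green diff 59.8 best 0.35 shift 29 28
grey diff 45.7 best 0.29 shift 40 17
red diff 6.1 best 1.00 shift 0 0
blue diff 6.3 best 1.00 shift 0 0
[554.54776393  27.16665318 377.71643242] [3.43677911e-02 9.99409237e-01 1.76053350e-04 2.46495815e-05]
```

Call:
{"op": "drive_tool", "data": {
  "increments": [
    {"dr":[0,0,0],"linear":[0,0,1],"gripper":1},
    {"dr":[0,0,0],"linear":[0,0,1],"gripper":1},
    {"dr":[0,0,0],"linear":[0,0,1],"gripper":1},
    {"dr":[0,0,0],"linear":[0,0,1],"gripper":1},
    {"dr":[0,0,0],"linear":[0,0,0.8],"gripper":1},
    {"dr":[0,0,0],"linear":[0,0,0.8],"gripper":1},
    {"dr":[0,0,0],"linear":[0,0,0.8],"gripper":1},
    {"dr":[0,0,0],"linear":[0,0,0.2],"gripper":1}
  ]
}}

```text
clock: 28.0
eef_pos: [554.1, 27.8, 244.3]
ee_rot: [0.034, 0.999, 0.0, -0.001]
force: [-0.9, -0.3, -0.9]
width: 9.1
gripper_force: 59.8
```

Call:
{"op": "drive_tool", "data": {
  "increments": [
    {"dr":[0,0,0],"linear":[0,0,0.2],"gripper":1},
    {"dr":[0,0,0],"linear":[0,0.12,0.05],"gripper":1},
    {"dr":[0,0,0],"linear":[0,0.12,0],"gripper":1},
    {"dr":[0,0,0],"linear":[0,0,0],"gripper":1}
  ]
}}

```text
clock: 28.5
eef_pos: [555.0, 32.4, 241.1]
ee_rot: [0.034, 0.999, -0.0, 0.0]
force: [-0.9, -2.0, -1.3]
width: 8.6
gripper_force: 60.0
```

Call:
{"op": "drive_tool", "data": {
  "increments": [
    {"dr":[0,0,0],"linear":[0,0.12,0.03],"gripper":1},
    {"dr":[0,0,0],"linear":[0,0.08,0],"gripper":1},
    {"dr":[0,0,0],"linear":[0,0,0],"gripper":1}
  ]
}}

```text
clock: 28.88
eef_pos: [555.5, 33.8, 241.0]
ee_rot: [0.034, 0.999, -0.003, 0.0]
force: [-4.1, -15.8, 2.6]
width: 8.8
gripper_force: 60.9
```

Call:
{"op": "drive_tool", "data": {
  "increments": [
    {"dr":[0,0,0],"linear":[0,0,0],"gripper":0.3},
    {"dr":[0,0,0],"linear":[0,0,0],"gripper":0.3},
    {"dr":[0,0,0],"linear":[0,0,-0.5],"gripper":0.3},
    {"dr":[0,0,0],"linear":[0,0,-1],"gripper":0.3},
    {"dr":[0,0,0],"linear":[0,0,-1],"gripper":0.3},
    {"dr":[0,0,0],"linear":[0,0,-1],"gripper":-0.2},
    {"dr":[0,0,0],"linear":[0,0,-1],"gripper":-0.2},
    {"dr":[0,0,0],"linear":[0,0,-1],"gripper":-0.2}
  ]
}}

```text
clock: 29.88
eef_pos: [555.1, 37.0, 351.6]
ee_rot: [0.033, 0.999, 0.0, 0.0]
force: [-0.4, -0.6, -0.3]
width: 51.2
gripper_force: 0.0
```

Call:
{"op": "drive_tool", "data": {
  "increments": [
    {"dr":[0,0,0],"linear":[-0.09,-0.96,0],"gripper":-0.2},
    {"dr":[0,0,0],"linear":[-0.09,-0.96,0],"gripper":-0.2},
    {"dr":[0,0,0],"linear":[-0.09,-0.96,0],"gripper":-0.2},
    {"dr":[0,0,0],"linear":[-0.09,-0.96,0],"gripper":-0.2},
    {"dr":[0,0,0],"linear":[-0.09,-0.96,0],"gripper":-0.2},
    {"dr":[0,0,0],"linear":[-0.09,-0.96,0],"gripper":-0.2},
    {"dr":[0,0,0],"linear":[-0.09,-0.96,0],"gripper":-0.2},
    {"dr":[0,0,0],"linear":[-0.09,-0.96,0],"gripper":-0.2}
  ]
}}

```text
clock: 30.88
eef_pos: [559.2, -119.0, 350.1]
ee_rot: [0.034, 0.999, -0.0, 0.0]
force: [0.3, 0.4, -0.2]
width: 51.6
gripper_force: 0.0
```

```bash
python3 chk.py top8; python3 -c "from bench import ctrl;s=ctrl.get_state();print(s['eef_pos'],s['ee_rot'])"
```

```text
green diff 59.6 best 0.33 shift -20 10
grey diff 45.5 best 0.26 shift 1 3
red diff 6.4 best 0.99 shift 0 0
blue diff 6.1 best 1.00 shift 0 0
[ 559.29216019 -120.97368725  350.20974934] [ 3.43544203e-02  9.99409387e-01 -7.71071440e-04  2.37717623e-04]
```

Call:
{"op": "drive_tool", "data": {
  "increments": [
    {"dr":[0,0,0],"linear":[-0.08,-0.95,0],"gripper":-0.2},
    {"dr":[0,0,0],"linear":[-0.08,-0.95,0],"gripper":-0.2},
    {"dr":[0,0,0],"linear":[-0.08,-0.95,0],"gripper":-0.2},
    {"dr":[0,0,0],"linear":[-0.08,-0.95,0],"gripper":-0.2},
    {"dr":[0,0,0],"linear":[-0.08,-0.95,0],"gripper":-0.2},
    {"dr":[0,0,0],"linear":[-0.08,-0.95,0],"gripper":-0.2},
    {"dr":[0,0,0],"linear":[-0.08,-0.95,0],"gripper":-0.2},
    {"dr":[0,0,0],"linear":[-0.08,-0.95,0],"gripper":-0.2}
  ]
}}

```text
clock: 31.92
eef_pos: [561.7, -271.5, 350.1]
ee_rot: [0.034, 0.999, 0.0, -0.0]
force: [0.7, -0.2, -0.6]
width: 51.2
gripper_force: 0.0
```

Call:
{"op": "drive_tool", "data": {
  "increments": [
    {"dr":[0,0,0],"linear":[-0.08,-0.95,0],"gripper":-0.2},
    {"dr":[0,0,0],"linear":[-0.08,-0.96,0],"gripper":-0.2},
    {"dr":[0,0,0],"linear":[-0.08,-0.96,0],"gripper":-0.2},
    {"dr":[0,0,0],"linear":[-0.08,-0.96,0],"gripper":-0.2},
    {"dr":[0,0,0],"linear":[-0.08,-0.96,0],"gripper":-0.2},
    {"dr":[0,0,-0.92],"linear":[0,0,0],"gripper":-0.2},
    {"dr":[0,0,-0.92],"linear":[0,0,0],"gripper":-0.2},
    {"dr":[0,0,-0.92],"linear":[0,0,0],"gripper":-0.2}
  ]
}}

```text
clock: 32.92
eef_pos: [563.2, -367.1, 350.0]
ee_rot: [-0.088, 0.996, 0.0, -0.0]
force: [0.2, -0.5, -0.0]
width: 51.2
gripper_force: 0.0
```

Call:
{"op": "drive_tool", "data": {
  "increments": [
    {"dr":[0,0,-0.92],"linear":[0,0,0.6],"gripper":-0.2},
    {"dr":[0,0,0],"linear":[0,0,1],"gripper":-0.2},
    {"dr":[0,0,0],"linear":[0,0,0.4],"gripper":-0.2},
    {"dr":[0,0,0],"linear":[0,0,0],"gripper":-0.2}
  ]
}}

```text
clock: 33.42
eef_pos: [562.9, -366.2, 308.6]
ee_rot: [-0.126, 0.992, 0.001, -0.001]
force: [0.5, 0.5, 0.4]
width: 51.5
gripper_force: 0.0
```

Call:
{"op": "drive_tool", "data": {
  "increments": [
    {"dr":[0,0,0],"linear":[0,-0.12,1],"gripper":-0.2},
    {"dr":[0,0,0],"linear":[0,0,1],"gripper":-0.2},
    {"dr":[0,0,0],"linear":[0,0,1],"gripper":-0.2},
    {"dr":[0,0,0],"linear":[0,0,1],"gripper":-0.2},
    {"dr":[0,0,0],"linear":[0,0,0.08],"gripper":-0.2}
  ]
}}

```text
clock: 34.05
eef_pos: [563.0, -368.0, 225.6]
ee_rot: [-0.126, 0.992, 0.002, -0.001]
force: [-0.5, 1.4, -0.3]
width: 51.1
gripper_force: 0.0
```

Call:
{"op": "drive_tool", "data": {
  "increments": [
    {"dr":[0,0,0],"linear":[0,0,0],"gripper":1},
    {"dr":[0,0,0],"linear":[0,0,0],"gripper":1},
    {"dr":[0,0,0],"linear":[0,0,0],"gripper":1},
    {"dr":[0,0,0],"linear":[0,0,0],"gripper":1},
    {"dr":[0,0,0],"linear":[0,0,0],"gripper":1}
  ]
}}

```text
clock: 34.67
eef_pos: [564.1, -368.8, 229.4]
ee_rot: [-0.127, 0.992, -0.0, 0.0]
force: [-0.0, 1.3, 4.8]
width: 8.3
gripper_force: 62.4
```

```bash
python3 - <<'E'
from h import *
t=grab('top','top9')
a=np.hstack([crop(t,265,185,120,90,4),crop(t,430,205,70,90,4)])
cv2.imwrite('pics/c9.png',a); print(ctrl.get_state()['eef_pos'],ctrl.get_state()['ee_rot'])
E
```

```text
[ 564.07616651 -368.75384648  229.33523889] [-1.26562589e-01  9.91958446e-01 -4.24007483e-04  4.15150522e-04]
```

View pics/c9.png

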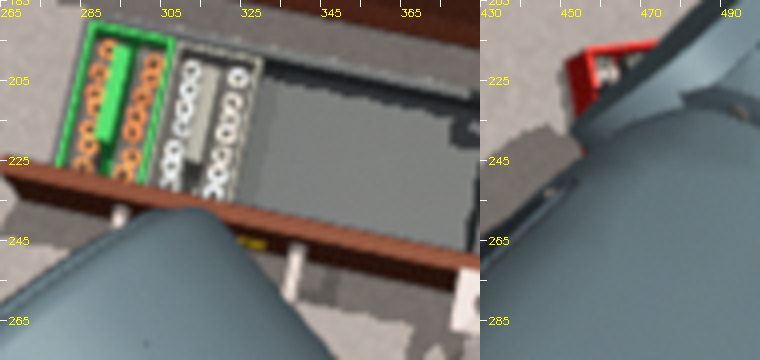

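Call:
{"op": "drive_tool", "data": {
  "increments": [
    {"dr":[0,0,0],"linear":[0,0,-0.5],"gripper":1},
    {"dr":[0,0,0],"linear":[0,0,-1],"gripper":1},
    {"dr":[0,0,0],"linear":[0,0,-1],"gripper":1},
    {"dr":[0,0,0],"linear":[0,0,-1],"gripper":1},
    {"dr":[0,0,0.92],"linear":[0,0,-1],"gripper":1},
    {"dr":[0,0,0.92],"linear":[0,0,-1],"gripper":1},
    {"dr":[0,0,0.92],"linear":[0,0,-1],"gripper":1},
    {"dr":[0,0,0.92],"linear":[0,0,-1],"gripper":1}
  ]
}}

```text
clock: 35.72
eef_pos: [563.7, -368.6, 380.5]
ee_rot: [0.035, 0.999, -0.0, 0.0]
force: [0.0, 0.1, -3.6]
width: 8.9
gripper_force: 61.3
```

Call:
{"op": "drive_tool", "data": {
  "increments": [
    {"dr":[0,0,0],"linear":[0.1,0.94,0],"gripper":1},
    {"dr":[0,0,0],"linear":[0.1,0.94,0],"gripper":1},
    {"dr":[0,0,0],"linear":[0.1,0.94,0],"gripper":1},
    {"dr":[0,0,0],"linear":[0.1,0.94,0],"gripper":1},
    {"dr":[0,0,0],"linear":[0.1,0.94,0],"gripper":1},
    {"dr":[0,0,0],"linear":[0.1,0.94,0],"gripper":1},
    {"dr":[0,0,0],"linear":[0.1,0.94,0],"gripper":1},
    {"dr":[0,0,0],"linear":[0.1,0.94,0],"gripper":1}
  ]
}}

```text
clock: 36.72
eef_pos: [557.9, -216.3, 378.5]
ee_rot: [0.034, 0.999, -0.0, 0.0]
force: [0.5, -0.4, -2.9]
width: 8.9
gripper_force: 61.3
```

Call:
{"op": "drive_tool", "data": {
  "increments": [
    {"dr":[0,0,0],"linear":[0.1,0.94,0],"gripper":1},
    {"dr":[0,0,0],"linear":[0.1,0.94,0],"gripper":1},
    {"dr":[0,0,0],"linear":[0.1,0.94,0],"gripper":1},
    {"dr":[0,0,0],"linear":[0.1,0.94,0],"gripper":1},
    {"dr":[0,0,0],"linear":[0.1,0.94,0],"gripper":1},
    {"dr":[0,0,0],"linear":[0.1,0.94,0],"gripper":1},
    {"dr":[0,0,0],"linear":[0.1,0.94,0],"gripper":1},
    {"dr":[0,0,0],"linear":[0.1,0.94,0],"gripper":1}
  ]
}}

```text
clock: 37.72
eef_pos: [552.1, -65.1, 378.5]
ee_rot: [0.034, 0.999, -0.0, 0.0]
force: [0.3, -0.4, -2.0]
width: 8.6
gripper_force: 61.3
```

Call:
{"op": "drive_tool", "data": {
  "increments": [
    {"dr":[0,0,0],"linear":[0.1,0.94,0],"gripper":1},
    {"dr":[0,0,0],"linear":[0,0.9,0],"gripper":1},
    {"dr":[0,0,0],"linear":[0,0,0],"gripper":1},
    {"dr":[0,0,0],"linear":[0,0,0],"gripper":1}
  ]
}}

```text
clock: 38.22
eef_pos: [552.7, -29.6, 378.5]
ee_rot: [0.034, 0.999, -0.0, 0.0]
force: [0.2, 0.5, -3.0]
width: 8.8
gripper_force: 61.3
```

```bash
python3 chk.py top10; python3 -c "from bench import ctrl;s=ctrl.get_state();print(s['eef_pos'],s['ee_rot'])"
```

```text
green diff 56.6 best 0.33 shift -20 10
grey diff 42.6 best 0.26 shift 1 3
red diff 56.7 best 0.30 shift -40 -17
blue diff 3.8 best 1.00 shift 0 0
[552.72659618 -29.87452216 378.49770526] [ 3.38504056e-02  9.99426894e-01 -1.79790648e-04  2.60466451e-05]
```

Call:
{"op": "drive_tool", "data": {
  "increments": [
    {"dr":[0,0,0],"linear":[0,0,1],"gripper":1},
    {"dr":[0,0,0],"linear":[0,0,1],"gripper":1},
    {"dr":[0,0,0],"linear":[0,0,1],"gripper":1},
    {"dr":[0,0,0],"linear":[0,0,1],"gripper":1},
    {"dr":[0,0,0],"linear":[0,0,0.8],"gripper":1},
    {"dr":[0,0,0],"linear":[0,0,0.8],"gripper":1},
    {"dr":[0,0,0],"linear":[0,0,0.8],"gripper":1},
    {"dr":[0,0,0],"linear":[0,0,0.2],"gripper":1}
  ]
}}

```text
clock: 39.28
eef_pos: [552.2, -29.5, 245.1]
ee_rot: [0.034, 0.999, 0.0, -0.001]
force: [-0.3, -0.4, -3.3]
width: 8.8
gripper_force: 61.3
```

Call:
{"op": "drive_tool", "data": {
  "increments": [
    {"dr":[0,0,0],"linear":[0,0,0.15],"gripper":1},
    {"dr":[0,0,0],"linear":[0,0.15,0],"gripper":1},
    {"dr":[0,0,0],"linear":[0,0.15,0],"gripper":1},
    {"dr":[0,0,0],"linear":[0,0,0],"gripper":1}
  ]
}}

```text
clock: 39.78
eef_pos: [553.3, -23.8, 244.1]
ee_rot: [0.034, 0.999, -0.001, 0.0]
force: [-1.2, -4.0, -1.1]
width: 8.9
gripper_force: 61.5
```

Call:
{"op": "drive_tool", "data": {
  "increments": [
    {"dr":[0,0,0],"linear":[0,0.1,0.05],"gripper":1},
    {"dr":[0,0,0],"linear":[0,0.06,0],"gripper":1},
    {"dr":[0,0,0],"linear":[0,0,0],"gripper":1}
  ]
}}

```text
clock: 40.15
eef_pos: [553.6, -22.8, 243.6]
ee_rot: [0.034, 0.999, -0.003, 0.001]
force: [-2.8, -14.9, 1.9]
width: 8.5
gripper_force: 61.9
```

Call:
{"op": "drive_tool", "data": {
  "increments": [
    {"dr":[0,0,0],"linear":[0,0,0],"gripper":0.3},
    {"dr":[0,0,0],"linear":[0,0,0],"gripper":0.3},
    {"dr":[0,0,0],"linear":[0,0,-0.5],"gripper":0.3},
    {"dr":[0,0,0],"linear":[0,0,-1],"gripper":0.3},
    {"dr":[0,0,0],"linear":[0,0,-1],"gripper":0.3},
    {"dr":[0,0,0],"linear":[0,0,-1],"gripper":-0.2},
    {"dr":[0,0,0],"linear":[0,0,-1],"gripper":-0.2},
    {"dr":[0,0,0],"linear":[0,0,-1],"gripper":-0.2}
  ]
}}

```text
clock: 41.15
eef_pos: [553.3, -19.9, 354.0]
ee_rot: [0.033, 0.999, 0.0, 0.0]
force: [0.5, -0.1, -0.1]
width: 51.0
gripper_force: 0.0
```

Call:
{"op": "drive_tool", "data": {
  "increments": [
    {"dr":[0,0,0],"linear":[0.37,-0.96,0],"gripper":-0.2},
    {"dr":[0,0,0],"linear":[0.37,-0.96,0],"gripper":-0.2},
    {"dr":[0,0,0],"linear":[0.37,-0.96,0],"gripper":-0.2},
    {"dr":[0,0,0],"linear":[0.37,-0.96,0],"gripper":-0.2},
    {"dr":[0,0,0],"linear":[0.37,-0.96,0],"gripper":-0.2},
    {"dr":[0,0,0],"linear":[0.37,-0.96,0],"gripper":-0.2},
    {"dr":[0,0,0],"linear":[0.37,-0.96,0],"gripper":-0.2},
    {"dr":[0,0,0],"linear":[0.37,-0.96,0],"gripper":-0.2}
  ]
}}

```text
clock: 42.15
eef_pos: [483.7, -169.8, 353.4]
ee_rot: [0.033, 0.999, -0.0, 0.001]
force: [0.1, 1.2, 0.5]
width: 51.3
gripper_force: 0.0
```

```bash
python3 chk.py top11; python3 -c "from bench import ctrl;s=ctrl.get_state();print(s['eef_pos'],s['ee_rot'])"
```

```text
green diff 57.8 best 0.34 shift -20 10
grey diff 43.7 best 0.27 shift 1 3
red diff 57.5 best 0.30 shift 16 -14
blue diff 40.0 best 0.36 shift 0 0
[ 483.09851861 -171.5558348   353.36464086] [ 3.39322249e-02  9.99423790e-01 -7.86872287e-04  2.68543877e-04]
```

```bash
python3 - <<'E'
from h import *
s=grab('scene','s11');a=cv2.imread('pics/scene0.png')
m=cv2.matchTemplate(s[70:180,220:380],a[105:142,272:316],cv2.TM_CCOEFF_NORMED);_,v,_,l=cv2.minMaxLoc(m);print(v,l[0]+220-272,l[1]+70-105)
E
```

```text
0.689504861831665 0 0
```

Call:
{"op": "drive_tool", "data": {
  "increments": [
    {"dr":[0,0,0],"linear":[0.36,-0.97,0],"gripper":-0.2},
    {"dr":[0,0,0],"linear":[0.36,-0.97,0],"gripper":-0.2},
    {"dr":[0,0,0],"linear":[0.36,-0.97,0],"gripper":-0.2},
    {"dr":[0,0,0],"linear":[0.36,-0.97,0],"gripper":-0.2},
    {"dr":[0,0,0],"linear":[0.36,-0.97,0],"gripper":-0.2},
    {"dr":[0,0,0],"linear":[0.36,-0.97,0],"gripper":-0.2},
    {"dr":[0,0,0],"linear":[0.36,-0.97,0],"gripper":-0.2},
    {"dr":[0,0,0],"linear":[0.36,-0.97,0],"gripper":-0.2}
  ]
}}

```text
clock: 43.25
eef_pos: [416.1, -320.7, 353.0]
ee_rot: [0.033, 0.999, -0.0, 0.0]
force: [0.2, -0.5, -1.2]
width: 51.6
gripper_force: 0.0
```

Call:
{"op": "drive_tool", "data": {
  "increments": [
    {"dr":[0,0,0.14],"linear":[0.37,-0.97,0],"gripper":-0.2},
    {"dr":[0,0,0],"linear":[0,0,1],"gripper":-0.2},
    {"dr":[0,0,0],"linear":[0,0,1],"gripper":-0.2},
    {"dr":[0,0,0],"linear":[0,0,0],"gripper":-0.2}
  ]
}}

```text
clock: 43.75
eef_pos: [406.6, -339.3, 311.0]
ee_rot: [0.04, 0.999, 0.001, -0.001]
force: [-0.8, 0.6, 0.6]
width: 51.3
gripper_force: 0.0
```

```bash
python3 - <<'E'
from h import *
s=grab('scene','s12'); print(ctrl.get_state()['eef_pos'])
cv2.imwrite('pics/c10.png',crop(s,240,60,120,120,5))
E
```

```text
[ 407.02375357 -339.57173438  312.17980897]
```

View pics/c10.png

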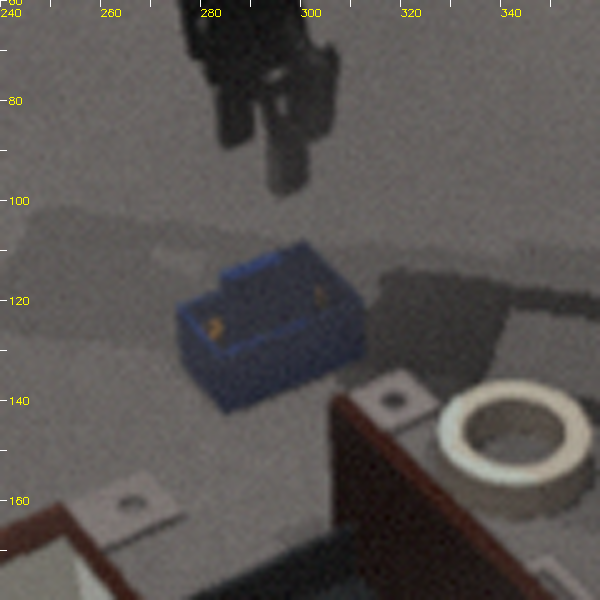

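Call:
{"op": "drive_tool", "data": {
  "increments": [
    {"dr":[0,0,0],"linear":[0,0,1],"gripper":-0.2},
    {"dr":[0,0,0],"linear":[0,0,1],"gripper":-0.2},
    {"dr":[0,0,0],"linear":[0,0,1],"gripper":-0.2},
    {"dr":[0,0,0],"linear":[0,0,0.9],"gripper":-0.2},
    {"dr":[0,0,0],"linear":[0,0,0.3],"gripper":-0.2}
  ]
}}

```text
clock: 44.42
eef_pos: [407.1, -339.4, 227.9]
ee_rot: [0.04, 0.999, 0.0, -0.0]
force: [0.0, -0.2, 0.9]
width: 51.3
gripper_force: 0.0
```

Call:
{"op": "drive_tool", "data": {
  "increments": [
    {"dr":[0,0,0],"linear":[0,0,0],"gripper":1},
    {"dr":[0,0,0],"linear":[0,0,0],"gripper":1},
    {"dr":[0,0,0],"linear":[0,0,0],"gripper":1},
    {"dr":[0,0,0],"linear":[0,0,0],"gripper":1},
    {"dr":[0,0,0],"linear":[0,0,0],"gripper":1}
  ]
}}

```text
clock: 45.05
eef_pos: [407.3, -339.5, 228.9]
ee_rot: [0.04, 0.999, -0.0, 0.0]
force: [-0.6, 1.7, 2.1]
width: 8.7
gripper_force: 62.3
```

Call:
{"op": "drive_tool", "data": {
  "increments": [
    {"dr":[0,0,0],"linear":[0,0,-0.5],"gripper":1},
    {"dr":[0,0,0],"linear":[0,0,-1],"gripper":1},
    {"dr":[0,0,0],"linear":[0,0,-1],"gripper":1},
    {"dr":[0,0,0],"linear":[0,0,-1],"gripper":1},
    {"dr":[0,0,0],"linear":[0,0,-1],"gripper":1},
    {"dr":[0,0,0],"linear":[0,0,-1],"gripper":1},
    {"dr":[0,0,0],"linear":[0,0,-1],"gripper":1},
    {"dr":[0,0,-0.14],"linear":[0,0,-1],"gripper":1}
  ]
}}

```text
clock: 46.05
eef_pos: [407.0, -339.2, 379.3]
ee_rot: [0.034, 0.999, 0.0, -0.0]
force: [-0.2, -0.6, -3.7]
width: 8.7
gripper_force: 61.5
```

Call:
{"op": "drive_tool", "data": {
  "increments": [
    {"dr":[0,0,0],"linear":[-0.45,0.94,0],"gripper":1},
    {"dr":[0,0,0],"linear":[-0.45,0.94,0],"gripper":1},
    {"dr":[0,0,0],"linear":[-0.45,0.94,0],"gripper":1},
    {"dr":[0,0,0],"linear":[-0.45,0.94,0],"gripper":1},
    {"dr":[0,0,0],"linear":[-0.45,0.94,0],"gripper":1},
    {"dr":[0,0,0],"linear":[-0.45,0.94,0],"gripper":1},
    {"dr":[0,0,0],"linear":[-0.45,0.94,0],"gripper":1},
    {"dr":[0,0,0],"linear":[-0.45,0.94,0],"gripper":1}
  ]
}}

```text
clock: 47.05
eef_pos: [489.3, -192.2, 377.4]
ee_rot: [0.034, 0.999, 0.001, -0.001]
force: [0.3, -0.5, -2.6]
width: 8.7
gripper_force: 61.6
```

Call:
{"op": "drive_tool", "data": {
  "increments": [
    {"dr":[0,0,0],"linear":[-0.44,0.94,0],"gripper":1},
    {"dr":[0,0,0],"linear":[-0.44,0.94,0],"gripper":1},
    {"dr":[0,0,0],"linear":[-0.44,0.94,0],"gripper":1},
    {"dr":[0,0,0],"linear":[-0.44,0.94,0],"gripper":1},
    {"dr":[0,0,0],"linear":[-0.44,0.94,0],"gripper":1},
    {"dr":[0,0,0],"linear":[-0.44,0.94,0],"gripper":1},
    {"dr":[0,0,0],"linear":[0,0,0],"gripper":1},
    {"dr":[0,0,0],"linear":[0,0,0],"gripper":1}
  ]
}}

```text
clock: 48.05
eef_pos: [549.1, -84.8, 377.8]
ee_rot: [0.033, 0.999, 0.0, -0.001]
force: [0.4, -1.2, -2.6]
width: 8.8
gripper_force: 61.6
```

Call:
{"op": "drive_tool", "data": {
  "increments": [
    {"dr":[0,0,0],"linear":[0,0,1],"gripper":1},
    {"dr":[0,0,0],"linear":[0,0,1],"gripper":1},
    {"dr":[0,0,0],"linear":[0,0,1],"gripper":1},
    {"dr":[0,0,0],"linear":[0,0,1],"gripper":1},
    {"dr":[0,0,0],"linear":[0,0,0.8],"gripper":1},
    {"dr":[0,0,0],"linear":[0,0,0.8],"gripper":1},
    {"dr":[0,0,0],"linear":[0,0,0.8],"gripper":1},
    {"dr":[0,0,0],"linear":[0,0,0.2],"gripper":1}
  ]
}}

```text
clock: 49.05
eef_pos: [549.0, -85.1, 245.0]
ee_rot: [0.034, 0.999, 0.0, -0.001]
force: [-0.2, -0.2, -2.1]
width: 8.6
gripper_force: 61.5
```

Call:
{"op": "drive_tool", "data": {
  "increments": [
    {"dr":[0,0,0],"linear":[0,0,0.15],"gripper":1},
    {"dr":[0,0,0],"linear":[0,0.15,0],"gripper":1},
    {"dr":[0,0,0],"linear":[0,0.15,0],"gripper":1},
    {"dr":[0,0,0],"linear":[0,0,0],"gripper":1}
  ]
}}

```text
clock: 49.55
eef_pos: [550.1, -79.6, 244.1]
ee_rot: [0.034, 0.999, -0.001, 0.0]
force: [-0.7, -3.5, -1.2]
width: 8.7
gripper_force: 61.7
```

Call:
{"op": "drive_tool", "data": {
  "increments": [
    {"dr":[0,0,0],"linear":[0,0.12,0.05],"gripper":1},
    {"dr":[0,0,0],"linear":[0,0.1,0],"gripper":1},
    {"dr":[0,0,0],"linear":[0,0,0],"gripper":1}
  ]
}}

```text
clock: 49.92
eef_pos: [550.8, -78.1, 244.1]
ee_rot: [0.034, 0.999, -0.004, 0.001]
force: [-4.2, -18.6, -0.2]
width: 8.6
gripper_force: 62.1
```

Call:
{"op": "drive_tool", "data": {
  "increments": [
    {"dr":[0,0,0],"linear":[0,0,0],"gripper":0.3},
    {"dr":[0,0,0],"linear":[0,0,0],"gripper":0.3},
    {"dr":[0,0,0],"linear":[0,0,-0.5],"gripper":0.3},
    {"dr":[0,0,0],"linear":[0,0,-1],"gripper":0.3},
    {"dr":[0,0,0],"linear":[0,0,-1],"gripper":0.3},
    {"dr":[0,0,0],"linear":[0,0,-1],"gripper":1},
    {"dr":[0,0,0],"linear":[0,0,-1],"gripper":1},
    {"dr":[0,0,0],"linear":[0,0,-1],"gripper":1}
  ]
}}

```text
clock: 50.92
eef_pos: [550.2, -74.4, 354.0]
ee_rot: [0.033, 0.999, 0.0, 0.0]
force: [0.8, -0.1, -0.2]
width: -0.1
gripper_force: 0.0
```

Call:
{"op": "drive_tool", "data": {
  "increments": [
    {"dr":[0,0,0],"linear":[1,0,0],"gripper":1},
    {"dr":[0,0,0],"linear":[1,0,0],"gripper":1},
    {"dr":[0,0,0],"linear":[1,0,0],"gripper":1},
    {"dr":[0,0,0],"linear":[1,0,0],"gripper":1},
    {"dr":[0,0,0],"linear":[1,0,0],"gripper":1},
    {"dr":[0,0,0],"linear":[0.5,0,0],"gripper":1},
    {"dr":[0,0,0],"linear":[0,0,0],"gripper":1}
  ]
}}

```text
clock: 51.8
eef_pos: [440.3, -67.3, 353.0]
ee_rot: [0.034, 0.999, -0.0, 0.001]
force: [1.0, 0.2, 0.4]
width: -0.3
gripper_force: 0.0
```

```bash
python3 - <<'E'
from h import *
t=grab('top','top13'); s=grab('scene','s13');print(ctrl.get_state()['eef_pos'])
a=crop(t,265,185,140,90,4)
b=crop(s,230,130,140,110,3)
b=cv2.copyMakeBorder(b,0,0,0,a.shape[1]-b.shape[1],cv2.BORDER_CONSTANT)
cv2.imwrite('pics/c11.png',np.vstack([a,b])[:600])
E
```

```text
[440.90771181 -67.49843681 352.93618126]
```

View pics/c11.png

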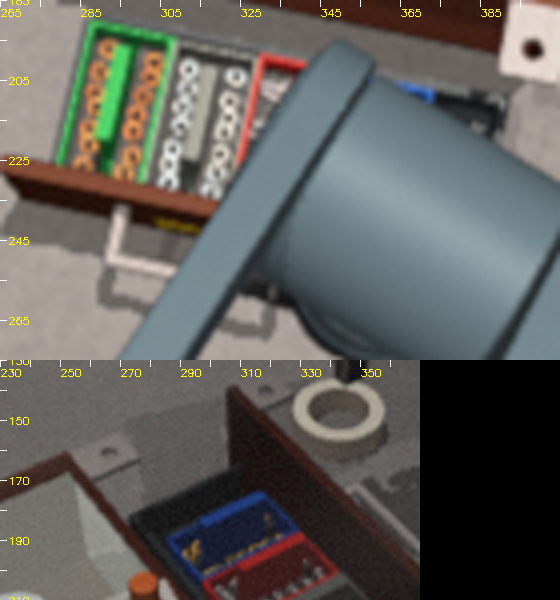

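Call:
{"op": "drive_tool", "data": {
  "increments": [
    {"dr":[0,0,0],"linear":[0,0,1],"gripper":1},
    {"dr":[0,0,0],"linear":[0,0,1],"gripper":1},
    {"dr":[0,0,0],"linear":[0,0,1],"gripper":1},
    {"dr":[0,0,0],"linear":[0,0,1],"gripper":1},
    {"dr":[0,0,0],"linear":[0,0,0.25],"gripper":1},
    {"dr":[0,0,0],"linear":[-0.5,0,0],"gripper":1},
    {"dr":[0,0,0],"linear":[-0.5,0,0],"gripper":1},
    {"dr":[0,0,0],"linear":[-0.3,0,0],"gripper":1}
  ]
}}

```text
clock: 52.9
eef_pos: [467.7, -69.5, 268.3]
ee_rot: [0.034, 0.999, -0.0, 0.001]
force: [0.0, -0.7, -1.2]
width: -0.1
gripper_force: 0.0
```

Call:
{"op": "drive_tool", "data": {
  "increments": [
    {"dr":[0,0,0],"linear":[-0.2,0,0],"gripper":1},
    {"dr":[0,0,0],"linear":[-0.3,0,0],"gripper":1},
    {"dr":[0,0,0],"linear":[-0.4,0,0],"gripper":1},
    {"dr":[0,0,0],"linear":[-0.5,0,0],"gripper":1},
    {"dr":[0,0,0],"linear":[-0.5,0,0],"gripper":1},
    {"dr":[0,0,0],"linear":[-0.5,0,0],"gripper":1},
    {"dr":[0,0,0],"linear":[-0.5,0,0],"gripper":1},
    {"dr":[0,0,0],"linear":[-0.5,0,0],"gripper":1}
  ]
}}

```text
clock: 53.9
eef_pos: [534.8, -74.0, 267.3]
ee_rot: [0.034, 0.999, -0.0, -0.0]
force: [-3.5, -3.0, 0.2]
width: -0.1
gripper_force: 1.8
```

Call:
{"op": "drive_tool", "data": {
  "increments": [
    {"dr":[0,0,0],"linear":[-0.5,0,0],"gripper":1},
    {"dr":[0,0,0],"linear":[-0.5,0,0],"gripper":1},
    {"dr":[0,0,0],"linear":[-0.5,0,0],"gripper":1},
    {"dr":[0,0,0],"linear":[-0.5,0,0],"gripper":1},
    {"dr":[0,0,0],"linear":[-0.5,0,0],"gripper":1},
    {"dr":[0,0,0],"linear":[-0.4,0,0],"gripper":1},
    {"dr":[0,0,0],"linear":[-0.2,0,0],"gripper":1},
    {"dr":[0,0,0],"linear":[0,0,0],"gripper":1}
  ]
}}

```text
clock: 54.9
eef_pos: [596.8, -77.8, 267.9]
ee_rot: [0.034, 0.999, 0.0, 0.001]
force: [1.0, 0.0, -0.0]
width: -0.3
gripper_force: 0.0
```

Call:
{"op": "drive_tool", "data": {
  "increments": [
    {"dr":[0,0,0],"linear":[-0.3,0,0],"gripper":1},
    {"dr":[0,0,0],"linear":[-0.4,0,0],"gripper":1},
    {"dr":[0,0,0],"linear":[-0.4,0,0],"gripper":1},
    {"dr":[0,0,0],"linear":[-0.2,0,0],"gripper":1},
    {"dr":[0,0,0],"linear":[-0.1,0,0],"gripper":1},
    {"dr":[0,0,0],"linear":[0,0,0],"gripper":1}
  ]
}}

```text
clock: 55.65
eef_pos: [624.3, -79.9, 267.5]
ee_rot: [0.034, 0.999, -0.0, 0.001]
force: [-0.3, 0.2, -0.5]
width: 0.1
gripper_force: 0.0
```

Call:
{"op": "drive_tool", "data": {
  "increments": [
    {"dr":[0,0,0],"linear":[-0.1,0,0],"gripper":1},
    {"dr":[0,0,0],"linear":[-0.1,0,0],"gripper":1},
    {"dr":[0,0,0],"linear":[-0.1,0,0],"gripper":1},
    {"dr":[0,0,0],"linear":[0,0,0],"gripper":1}
  ]
}}

```text
clock: 56.15
eef_pos: [627.2, -80.2, 267.4]
ee_rot: [0.033, 0.999, 0.0, -0.006]
force: [-24.0, 1.4, 16.3]
width: 0.1
gripper_force: 11.7
```

Call:
{"op": "drive_tool", "data": {
  "increments": [
    {"dr":[0,0,0],"linear":[0.4,0,0],"gripper":1},
    {"dr":[0,0,0],"linear":[1,0,0],"gripper":1},
    {"dr":[0,0,0],"linear":[0,0,-1],"gripper":1},
    {"dr":[0,0,0],"linear":[0,0,-1],"gripper":1},
    {"dr":[0,0,0],"linear":[0,0,-1],"gripper":0},
    {"dr":[0,0,0],"linear":[0,0,-1],"gripper":0},
    {"dr":[0,0,0],"linear":[0,0,-1],"gripper":0},
    {"dr":[0,0,0],"linear":[0,0,-1],"gripper":0}
  ]
}}

```text
clock: 57.15
eef_pos: [602.1, -78.4, 389.0]
ee_rot: [0.034, 0.999, -0.0, 0.0]
force: [-0.1, 0.6, -0.0]
width: 43.1
gripper_force: 0.0
```

Call:
{"op": "drive_tool", "data": {
  "increments": [
    {"dr":[0,0,0],"linear":[0,0,-1],"gripper":0},
    {"dr":[0,0,0],"linear":[0,0,-1],"gripper":0},
    {"dr":[0,0,0],"linear":[0,0,0],"gripper":0}
  ]
}}

```text
clock: 57.52
eef_pos: [602.5, -78.5, 429.9]
ee_rot: [0.034, 0.999, -0.001, 0.002]
force: [-0.0, 0.2, 1.0]
width: 42.6
gripper_force: 0.0
```

```bash
cat > pin.py <<'E'
from h import *
from scipy.optimize import least_squares
np.set_printoptions(precision=1,suppress=True)
def blob(im,box,kind):
    x0,y0,x1,y1=box; c=im[y0:y1,x0:x1].astype(float); b,g,r=c[...,0],c[...,1],c[...,2]
    if kind=='orange': w=((r>140)&(g>50)&(r-b>80)&(r-g>40)).astype(float)
    else:
        gr=c.mean(2); w=np.clip(np.median(gr)*.75-gr,0,None)
    yy,xx=np.mgrid[y0:y1,x0:x1]; return np.array([(w*xx).sum(),(w*yy).sum()])/w.sum(),(w>0).sum()
def cyl(zlo):  # silhouette centroid of grip cylinder via rendered hull
    a=np.linspace(0,2*np.pi,60); return np.array([(10*np.cos(t),10*np.sin(t),z) for t in a for z in (zlo,zlo+28)])
def cen(n,x,y,zlo):
    p=np.array([proj(n,q+np.array([x,y,0])) for q in cyl(zlo)]).astype(np.float32); m=cv2.moments(cv2.convexHull(p*16))
    return np.array([m['m10'],m['m01']])/m['m00']/16
def fitpin(ts,zlo=None):
    f=lambda v:np.ravel([cen(n,v[0],v[1],zlo if zlo is not None else v[2])-uv for n,uv in ts.items()])
    r=least_squares(f,[700,28]+([] if zlo is not None else [184])); return r.x,r.fun
E
python3 - <<'E'
from pin import *
t=cv2.imread('pics/top0.png');s=cv2.imread('pics/scene0.png')
pt,n1=blob(t,(315,130,335,148),'orange');ps,n2=blob(s,(268,196,290,218),'orange');print(pt,n1,ps,n2)
print('pin both',fitpin({'top':pt,'scene':ps}),'top only',fitpin({'top':pt},184)[0],'scene',fitpin({'scene':ps},184)[0])
ht,n1=blob(t,(393,192,403,203),'dark');hs,n2=blob(s,(262,157,272,165),'dark');print(ht,n1,hs,n2)
print('hole tri',tri(ht,hs),'top',atz('top',*ht,129),'scene',atz('scene',*hs,129))
print('jar',atz('top',342.5,111,200)); print(ctrl.get_state()['eef_pos'])
E
```

```text
[324.1 138.4] 55 [277.4 203.7] 39Traceback (most recent call last):
  File "<stdin>", line 4, in <module>
  File "pin.py", line 17, in fitpin
    r=least_squares(f,[700,28]+([] if zlo is not None else [184])); return r.x,r.fun
    return func(*args, **kwargs)
    result = trf(vector_fun.fun, vector_fun.jac, x0, f0, J0, lb, ub, ftol, xtol,
                 gtol, max_nfev, x_scale, loss_function, tr_solver,
                 tr_options.copy(), verbose, callback=callback_wrapped)
    return trf_no_bounds(
        fun, jac, x0, f0, J0, ftol, xtol, gtol, max_nfev, x_scale,
        loss_function, tr_solver, tr_options, verbose, callback=callback)
    J = jac(x)
    self._update_jac()
    ~~~~~~~~~~~~~~~~^^
    self.J = self.jac_wrapped(xp_copy(self.x), f0=self.f)
             ~~~~~~~~~~~~~~~~^^^^^^^^^^^^^^^^^^^^^^^^^^^^
    J, dct = approx_derivative(
             ~~~~~~~~~~~~~~~~~^
        self.fun,
        ^^^^^^^^^
    ...<2 lines>...
        **self.finite_diff_options,
        ^^^^^^^^^^^^^^^^^^^^^^^^^^^
    )
    ^
    J, _nfev = _dense_difference(fun_wrapped, x0, f0, h,
              
[... 598 characters left out ...]
File "pin.py", line 16, in <lambda>
    f=lambda v:np.ravel([cen(n,v[0],v[1],zlo if zlo is not None else v[2])-uv for n,uv in ts.items()])
                         ~~~^^^^^^^^^^^^^^^^^^^^^^^^^^^^^^^^^^^^^^^^^^^^^^
  File "pin.py", line 13, in cen
    p=np.array([proj(n,q+np.array([x,y,0])) for q in cyl(zlo)]).astype(np.float32); m=cv2.moments(cv2.convexHull(p*16))
                ~~~~^^^^^^^^^^^^^^^^^^^^^^^
  File "h.py", line 12, in proj
    K,M,e=cam(n); c=K@M.T@(np.array(p,float)-e); return c[:2]/c[2]
          ~~~^^^
  File "h.py", line 5, in cam
    c=ctrl.camera_info(n); K=np.array([[c['fx'],0,c['cx']],[0,c['fy'],c['cy']],[0,0,1]])
ValueError: time passes only in moves, steps and waits
```

```bash
sed -i 's/^def cam(n):/import functools\n@functools.cache\ndef cam(n):/' h.py
sed -i "s/(r>140)&(g>50)&(r-b>80)&(r-g>40)/(r>90)\&(r-b>55)\&(r-g>35)\&(g>25)/; s/\[184\])); return/[184]),diff_step=1e-3); return/" pin.py
cat > m.py <<'E'
from pin import *
t=cv2.imread('pics/top0.png');s=cv2.imread('pics/scene0.png')
pt,n1=blob(t,(315,130,335,148),'orange');ps,n2=blob(s,(268,196,290,218),'orange');print(pt,n1,ps,n2)
print('pin both',fitpin({'top':pt,'scene':ps}),'top only',fitpin({'top':pt},184)[0],'scene',fitpin({'scene':ps},184)[0])
ht,n1=blob(t,(393,192,403,203),'dark');hs,n2=blob(s,(262,157,272,165),'dark');print(ht,n1,hs,n2)
print('hole tri',tri(ht,hs),'top',atz('top',*ht,129),'scene',atz('scene',*hs,129))
print('jar',atz('top',342.5,111,200)); print(ctrl.get_state()['eef_pos'])
E
python3 m.py
```

```text
[324.  139.8] 81 [277.4 204.1] 60
pin both (array([703.6,  28.8, 192.7]), array([ 0.2, -0.1,  0.2,  0. ])) top only [706.8  29.5] scene [700.2  22. ]
[397.8 196.9] 25 [265.6 160. ] 7
hole tri (array([ 614.1, -162.4,  131. ]), np.float64(0.2566368165769432)) top [ 614.6 -162.7  129. ] scene [ 613.2 -164.5  129. ]
jar [783.2  -3.6 200. ]
[602.5 -78.5 429.9]
```

Call:
{"op": "drive_tool", "data": {
  "increments": [
    {"dr":[0,0,0],"linear":[-0.79,0.95,0],"gripper":0},
    {"dr":[0,0,0],"linear":[-0.79,0.95,0],"gripper":0},
    {"dr":[0,0,0],"linear":[-0.79,0.95,0],"gripper":0},
    {"dr":[0,0,0],"linear":[-0.79,0.95,0],"gripper":0},
    {"dr":[0,0,0],"linear":[-0.79,0.95,0],"gripper":0},
    {"dr":[0,0,0],"linear":[-0.79,0.95,0],"gripper":0},
    {"dr":[0,0,0],"linear":[0,0,0],"gripper":0},
    {"dr":[0,0,0],"linear":[0,0,0],"gripper":0}
  ]
}}

```text
clock: 58.52
eef_pos: [703.9, 28.6, 426.5]
ee_rot: [0.034, 0.999, -0.0, -0.001]
force: [0.9, -0.3, -0.1]
width: 42.7
gripper_force: 0.0
```

```bash
python3 - <<'E'
from h import *
s=grab('scene','s14'); t=grab('top','top14');S=ctrl.get_state();print(S['eef_pos'],S['ee_rot'])
cv2.imwrite('pics/c12.png',np.hstack([crop(s,225,130,95,115,4),crop(t,300,120,105,115,4)[:,:420]]))
E
```

```text
[703.8760333   28.27344807 427.14726421] [ 3.40673530e-02  9.99419438e-01 -8.06143295e-05 -4.43620513e-04]
```

View pics/c12.png

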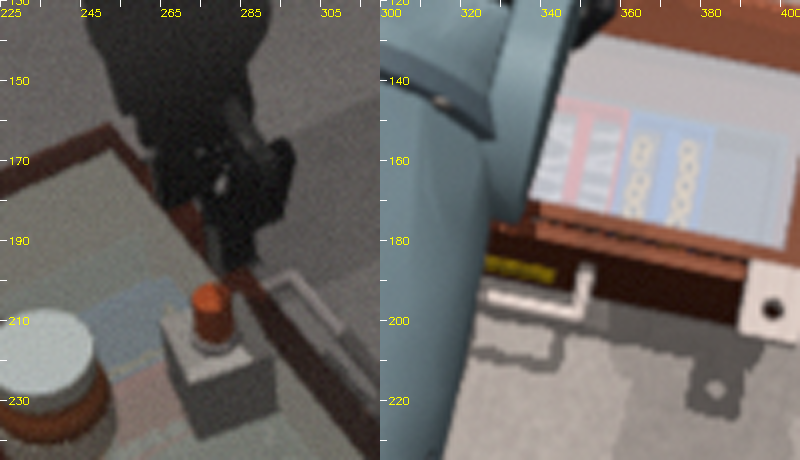

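Call:
{"op": "drive_tool", "data": {
  "increments": [
    {"dr":[0,0,0],"linear":[0,0,0.8],"gripper":0},
    {"dr":[0,0,0],"linear":[0,0,0.8],"gripper":0},
    {"dr":[0,0,0],"linear":[0,0,0.8],"gripper":0},
    {"dr":[0,0,0],"linear":[0,0,0.6],"gripper":0},
    {"dr":[0,0,0],"linear":[0,0,0.25],"gripper":0},
    {"dr":[0,0,0],"linear":[0,0,0],"gripper":0}
  ]
}}

```text
clock: 59.38
eef_pos: [704.3, 29.0, 362.1]
ee_rot: [0.034, 0.999, 0.0, -0.0]
force: [-0.4, 0.8, 0.6]
width: 42.8
gripper_force: 0.0
```

Call:
{"op": "drive_tool", "data": {
  "increments": [
    {"dr":[0,0,0],"linear":[0,0,0],"gripper":1},
    {"dr":[0,0,0],"linear":[0,0,0],"gripper":1},
    {"dr":[0,0,0],"linear":[0,0,0],"gripper":1},
    {"dr":[0,0,0],"linear":[0,0,0],"gripper":1},
    {"dr":[0,0,0],"linear":[0,0,0],"gripper":1}
  ],
  "force": 40
}}

```text
clock: 60.0
eef_pos: [704.6, 29.0, 363.6]
ee_rot: [0.034, 0.999, -0.0, 0.001]
force: [0.4, 0.2, 5.3]
width: 18.5
gripper_force: 39.4
```

Call:
{"op": "drive_tool", "data": {
  "increments": [
    {"dr":[0,0,0],"linear":[0,0,-0.5],"gripper":1},
    {"dr":[0,0,0],"linear":[0,0,-1],"gripper":1},
    {"dr":[0,0,0],"linear":[0,0,-1],"gripper":1},
    {"dr":[0,0,0],"linear":[0,0,-1],"gripper":1},
    {"dr":[0,0,0],"linear":[0.38,-0.98,0],"gripper":1},
    {"dr":[0,0,0],"linear":[0.39,-0.99,0],"gripper":1},
    {"dr":[0,0,0],"linear":[0.39,-0.99,0],"gripper":1},
    {"dr":[0,0,0],"linear":[0.39,-0.99,0],"gripper":1}
  ]
}}

```text
clock: 61.0
eef_pos: [667.1, -49.7, 431.6]
ee_rot: [0.034, 0.999, 0.0, -0.001]
force: [-0.5, 0.3, -0.2]
width: 18.4
gripper_force: 39.3
```

Call:
{"op": "drive_tool", "data": {
  "increments": [
    {"dr":[0,0,0],"linear":[0.39,-0.99,0],"gripper":1},
    {"dr":[0,0,0],"linear":[0.39,-0.99,0],"gripper":1},
    {"dr":[0,0,0],"linear":[0.39,-0.99,0],"gripper":1},
    {"dr":[0,0,0],"linear":[0.39,-0.99,0],"gripper":1},
    {"dr":[0,0,0],"linear":[0.39,-0.99,0],"gripper":1},
    {"dr":[0,0,0],"linear":[0.39,-0.99,0],"gripper":1},
    {"dr":[0,0,0],"linear":[0,0,0],"gripper":1},
    {"dr":[0,0,0],"linear":[0,0,0],"gripper":1}
  ]
}}

```text
clock: 62.0
eef_pos: [613.4, -163.1, 432.5]
ee_rot: [0.034, 0.999, 0.0, 0.0]
force: [0.3, 0.6, -0.1]
width: 18.9
gripper_force: 39.3
```

```bash
python3 - <<'E'
from h import *
s=grab('scene','s15'); t=grab('top','top15');S=ctrl.get_state();p=S['eef_pos'];print(p,S['ee_rot'],S['width'])
for z in (p[2]-228.6,p[2]-183.6,p[2]-155.6): print(z,proj('scene',(p[0],p[1],z)).round(1),proj('top',(p[0],p[1],z)).round(1))
u,v=proj('scene',(p[0],p[1],p[2]-206)).round().astype(int)
d=cv2.absdiff(s,cv2.imread('pics/s14.png')).max(2)
g=cv2.cvtColor(s,cv2.COLOR_BGR2GRAY)
print(u,v);print(g[v-16:v+20,u-12:u+13])
E
```

```text
[ 613.58660389 -162.56016447  432.42619528] [3.33447507e-02 9.99443896e-01 1.58590727e-04 1.77488107e-05] 18.494557453221173
203.82619527528053 [262.7 136.9] [404.  189.2]
248.82619527528053 [260.5 121.3] [408.2 183.7]
276.8261952752805 [259.1 110.9] [411.1 179.9]
262 129
[[ 95  98  83  50  37  49  48  52  53  56  44  36  39  40  37  47  42  52
   88  96 103  97  95 100  97]
 [ 98  96  77  47  37  48  50  49  54  56  42  42  39  43  43  43  44  53
   88 103 100  98  93  99  96]
 [ 96  97  88  64  48  48  51  47  54  58  52  44  47  48  43  46  41  46
   85  95  98  96  94  92  98]
 [ 92  99  98  87  72  52  54  50  56  56  51  46  41  44  42  44  45  51
   84  94  96  96  96  98  99]
 [ 96  93  97  92  88  70  54  51  53  57  49  43  45  45  47  50  47  49
   77  96  97  95  95 103  97]
 [ 92  97  93  98  96  76  60  48  56  60  57  46  40  45  47  44  47  45
   78  94  95  96  95  98  97]
 [ 99  93  95  91 100  82  64  53  51  58  52  48  41  51  46  42  49  62
   86  96  98  96  97 101  97]
 [ 99  96 100  94  97  92  76  57  51  61  52  49  45  54  48  52  63  84
   93  97  94  95 
[... 2253 characters left out ...]
98  97  90  91  92  90  92  88  91  90
   88  91  90  89  89  91  90]
 [ 95  97  93  91  92  85  85  89  95  89  84  87  84  83  86  82  83  89
   84  87  87  83  83  85  85]
 [ 90  91  87  89  86  86  86  88  81  86  86  85  86  86  78  83  81  87
   84  85  84  88  84  84  84]
 [ 86  89  83  86  82  84  86  83  85  86  85  86  83  79  85  86  87  86
   87  84  86  88  84  86  89]
 [ 86  86  82  82  85  87  88  86  88  84  85  82  87  81  85  81  79  86
   89  85  85  86  88  87  84]
 [ 86  88  81  84  84  87  83  89  83  86  83  87  85  88  85  84  85  88
   88  83  80  84  83  89  92]
 [ 83  86  86  83  84  87  87  82  81  87  85  83  86  82  81  89  86  87
   86  85  87  84  88  88  85]]
```

```bash
python3 - <<'E'
from pin import *
for f in ('scene0','s5','s11','s12','s13','s14','s15'):
    im=cv2.imread(f'pics/{f}.png'); c=cv2.cvtColor(im,cv2.COLOR_BGR2GRAY)[154:168,258:276].astype(float)
    w=np.clip(np.percentile(c[4:9,5:12],75)-12-c[3:11,3:13],0,None);yy,xx=np.mgrid[157:165,261:271]
    u,v=(w*xx).sum()/w.sum(),(w*yy).sum()/w.sum(); print(f,round(u,2),round(v,2),atz('scene',u,v,129))
print(c.astype(int))
for f in ('top0','top4','top6','top9','top13','top14'):
    im=cv2.imread(f'pics/{f}.png'); uv,n=blob(im,(393,192,403,203),'dark'); print(f,uv,n,atz('top',*uv,129))
E
```

```text
scene0 265.81 160.02 [ 612.9 -164.1  129. ]
s5 265.83 160.08 [ 613.  -163.9  129. ]
s11 265.92 160.28 [ 613.2 -163.2  129. ]
s12 265.83 160.03 [ 612.9 -164.   129. ]
s13 265.67 160.02 [ 613.2 -164.3  129. ]
s14 nan nan [nan nan nan]
s15 266.01 160.73 [ 613.9 -161.7  129. ]
[[ 84  83  83  81  83  86  84  86  87  98  98  96  88  84  86  85  85  85]
 [ 86  86  86  82  85  87  91  91 105 104 108 108  98  91  90  85  86  86]
 [ 86  82  83  88  97  98 104 109 107 115 111 112 105 100  86  87  80  90]
 [ 89  87  88  98 106 111 112 115 113 111 110 113 111 104  93  83  83  85]
 [ 91  98 104 110 113 115 110 105 109 111 111 116 113 116  83  80  87  85]
 [101 112 112 116 111 108  99  87  76  86  95 103 111 113  83  68  80  89]
 [ 98 113 112 114 109  96  71  59  54  57  65 102 112 112  84  68  70  80]
 [103 112 110 108 116  94  66  58  55  64  63  96 111 115  97  78  71  69]
 [111 115 113 113 111 109  84  64  62  73  85 105 112 112 110 100  94  78]
 [114 112 112 114 113 118 112  95  96 101 111 112 110 112 100  94  84  69]
 [113 111 113 115 116 116 112 109 114 111 115 111  99  85  73  64  52  54]
 [113 112 118 110 114 115 113 117 108 106  97  85  66  59  50  47  49  52]
 [106 115 114 112 112 109 108 110  99  88  66  54  51  56  56  54  53  54]
 [ 83 112 111 114 110 110  99  82  66  53  54  49  49  53  53  60  70  73]]
top0 [397.8 196.9] 25 [ 614.6 -162.7  129. ]
top4 [397.9 196.9] 24 [ 614.6 -162.7  129. ]
top6 [397.9 196.9] 24 [ 614.6 -162.7  129. ]
top9 [397.9 196.9] 24 [ 614.6 -162.7  129. ]
top13 [397.8 196.9] 25 [ 614.6 -162.7  129. ]
top14 [397.8 197. ] 25 [ 614.3 -162.5  129. ]<stdin>:5: RuntimeWarning: invalid value encountered in scalar divide
```

Call:
{"op": "drive_tool", "data": {
  "increments": [
    {"dr":[0,0,0],"linear":[0,0,0.8],"gripper":1},
    {"dr":[0,0,0],"linear":[0,0,0.8],"gripper":1},
    {"dr":[0,0,0],"linear":[0,0,0.8],"gripper":1},
    {"dr":[0,0,0],"linear":[0,0,0.8],"gripper":1},
    {"dr":[0,0,0],"linear":[0,0,0.2],"gripper":1},
    {"dr":[0,0,0],"linear":[0,0,0],"gripper":1},
    {"dr":[0,0,0],"linear":[0,0,0],"gripper":1}
  ]
}}

```text
clock: 62.98
eef_pos: [613.6, -163.3, 365.4]
ee_rot: [0.034, 0.999, -0.0, 0.001]
force: [0.4, 0.4, -0.4]
width: 18.6
gripper_force: 39.3
```

Call:
{"op": "drive_tool", "data": {
  "increments": [
    {"dr":[0,0,0],"linear":[0,0,0.2],"gripper":1},
    {"dr":[0,0,0],"linear":[0,0,0.2],"gripper":1},
    {"dr":[0,0,0],"linear":[0,0,0.1],"gripper":1},
    {"dr":[0,0,0],"linear":[0,0,0],"gripper":1}
  ]
}}

```text
clock: 63.48
eef_pos: [613.3, -163.1, 354.1]
ee_rot: [0.034, 0.999, 0.0, -0.0]
force: [0.4, -0.2, -1.3]
width: 18.6
gripper_force: 39.3
```

Call:
{"op": "drive_tool", "data": {
  "increments": [
    {"dr":[0,0,0],"linear":[0,0,0.2],"gripper":1},
    {"dr":[0,0,0],"linear":[0,0,0.2],"gripper":1},
    {"dr":[0,0,0],"linear":[0,0,0],"gripper":1}
  ]
}}

```text
clock: 63.85
eef_pos: [613.2, -163.1, 345.9]
ee_rot: [0.034, 0.999, 0.0, -0.0]
force: [0.4, 0.2, -0.6]
width: 18.6
gripper_force: 39.3
```

Call:
{"op": "drive_tool", "data": {
  "increments": [
    {"dr":[0,0,0],"linear":[0,0,0.3],"gripper":1},
    {"dr":[0,0,0],"linear":[0,0,0.3],"gripper":1},
    {"dr":[0,0,0],"linear":[0,0,0.3],"gripper":1},
    {"dr":[0,0,0],"linear":[0,0,0.3],"gripper":1},
    {"dr":[0,0,0],"linear":[0,0,0.2],"gripper":1},
    {"dr":[0,0,0],"linear":[0,0,0],"gripper":1}
  ]
}}

```text
clock: 64.6
eef_pos: [613.2, -163.1, 318.0]
ee_rot: [0.034, 0.999, 0.0, -0.0]
force: [0.2, 1.0, -1.3]
width: 18.4
gripper_force: 39.4
```

Call:
{"op": "drive_tool", "data": {
  "increments": [
    {"dr":[0,0,0],"linear":[0,0,0.15],"gripper":1},
    {"dr":[0,0,0],"linear":[0,0,0.05],"gripper":1},
    {"dr":[0,0,0],"linear":[0,0,0],"gripper":1}
  ]
}}

```text
clock: 64.97
eef_pos: [613.4, -163.1, 314.4]
ee_rot: [0.034, 0.999, 0.0, -0.0]
force: [0.5, 0.1, -0.5]
width: 18.5
gripper_force: 39.4
```

Nearly seated; release gently, let it drop, then lift away.

Call:
{"op": "drive_tool", "data": {
  "increments": [
    {"dr":[0,0,0],"linear":[0,0,0],"gripper":0.3},
    {"dr":[0,0,0],"linear":[0,0,0],"gripper":0.1},
    {"dr":[0,0,0],"linear":[0,0,0],"gripper":0.1},
    {"dr":[0,0,0],"linear":[0,0,-0.5],"gripper":0.1},
    {"dr":[0,0,0],"linear":[0,0,-1],"gripper":0.1},
    {"dr":[0,0,0],"linear":[0,0,-1],"gripper":0.1},
    {"dr":[0,0,0],"linear":[0,0,-1],"gripper":0.1},
    {"dr":[0,0,0],"linear":[0,0,-1],"gripper":0.1}
  ]
}}

```text
clock: 65.97
eef_pos: [613.4, -163.1, 406.5]
ee_rot: [0.034, 0.999, -0.0, 0.001]
force: [0.4, 0.1, -0.5]
width: 38.7
gripper_force: 0.0
```

Call:
{"op": "drive_tool", "data": {
  "increments": [
    {"dr":[0,0,0],"linear":[1,0,0],"gripper":0.1},
    {"dr":[0,0,0],"linear":[1,0,0],"gripper":0.1},
    {"dr":[0,0,0],"linear":[1,0,0],"gripper":0.1},
    {"dr":[0,0,0],"linear":[1,0,0],"gripper":0.1},
    {"dr":[0,0,0],"linear":[1,0,0],"gripper":0.1},
    {"dr":[0,0,0],"linear":[1,0,0],"gripper":0.1},
    {"dr":[0,0,0],"linear":[1,0,0],"gripper":0.1},
    {"dr":[0,0,0],"linear":[0,0,0],"gripper":0.1}
  ]
}}

```text
clock: 66.97
eef_pos: [473.1, -153.6, 405.4]
ee_rot: [0.034, 0.999, -0.0, 0.0]
force: [-0.2, 0.7, 0.3]
width: 38.5
gripper_force: 0.0
```

```bash
python3 - <<'E'
from pin import *
s=grab('scene','s20'); t=grab('top','top20'); a=cv2.imread('pics/top0.png'); b=cv2.imread('pics/scene0.png')
ps,n=blob(s,(250,135,282,170),'orange'); pt,m=blob(t,(385,170,420,210),'orange'); print(ps,n,pt,m)
for z in (134,144): print(z,cen('scene',614,-162.8,z),cen('top',614,-162.8,z))
if n and m: print(fitpin({'scene':ps,'top':pt}))
# bystanders
for nm,im,ref,(x0,y0,x1,y1) in [('tape',t,a,(362,286,406,330)),('wrench',t,a,(245,258,272,322)),('jar',t,a,(328,97,358,130)),('tape s',s,b,(325,133,362,165)),('jar s',s,b,(220,205,256,250)),('wrench s',s,b,(405,196,446,242))]:
    H=im[max(y0-15,0):y1+15,x0-15:x1+15]; r=cv2.matchTemplate(H,ref[y0:y1,x0:x1],cv2.TM_CCOEFF_NORMED); _,v,_,l=cv2.minMaxLoc(r); print(nm,round(v,2),l[0]-15,l[1]-15)
# drawer front: tab visible in top? handle z=85 check at shut
print('handle exp shut',proj('top',(652-44.9+2,-26.5+3+29.9,85)))
E
```

```text
[264.5 151.1] 34 [400.1 181. ] 229
134 [264.9 154.7] [399.4 195.2]
144 [264.5 151.6] [400.2 194.1]
(array([ 630.7, -149.3,  168.3]), array([-3.9, -1.1, -3. ,  2.6]))
tape 0.4 1 0
wrench 0.99 0 0
jar 1.0 0 0
tape s 0.87 0 0
jar s 1.0 0 0
wrench s 0.93 0 0
handle exp shut [327.3 194.2]
```

```bash
python3 - <<'E'
from pin import *
def ext(f,box):
    im=cv2.imread(f); x0,y0,x1,y1=box; c=im[y0:y1,x0:x1].astype(float); b,g,r=c[...,0],c[...,1],c[...,2]
    w=(r>80)&(r-b>45)&(r-g>25); return np.where(w.sum(1)>=3)[0][[0,-1]]+y0,np.where(w.sum(0)>=3)[0][[0,-1]]+x0,w.sum()
def pred(x,y,z):
    p=np.array([proj('scene',q+np.array([x,y,0])) for q in cyl(z)]); return p.min(0),p.max(0)
print('block',ext('pics/scene0.png',(268,194,290,222)),pred(704.3,29,184))
print('now',ext('pics/s20.png',(250,135,282,170)),pred(614,-162.8,134))
print(cv2.imread('pics/s20.png')[140:166,257:273,2])
E
```

```text
block (array([201, 208]), array([273, 282]), np.int64(69)) (array([272. , 198.8]), array([283.2, 215.5]))
now (array([149, 154]), array([261, 268]), np.int64(42)) (array([260.1, 147.6]), array([269.6, 161.8]))
[[ 93  87  92  89  92  88  89  89  91  86  88  85  88  87  93  92]
 [ 87  84  87  88  92  90  92  91  87  87  91  88  89  90  85  92]
 [ 81  89  89  86  91  94  89  91  91  90  88  88  90  90  91  87]
 [ 86  91  90  87  93  89  90  86  83  90  89  89  95  87  91  85]
 [ 92  92  91  87  90  87  84  84  91  84  94  88  93  88  91  91]
 [ 90  86  88  84  88  88  84  89  86  86  89  89  93  90  91  91]
 [ 89  89  85  89  86  88  88  85  85  82  89  93  91  89  90  86]
 [ 84  87  90  90  86  91  90  89  88  89  93  86  84  89  87  86]
 [ 87  88  81  92  89  87  98 108 118 113 105  87  82  88  86  87]
 [ 86  93  88  89 104 123 136 140 143 141 134 104  86  87  81  90]
 [ 89  84  85  86 126 143 147 142 149 150 145 124  95  89  91  87]
 [ 86  93  84  89 131 149 149 150 153 152 151 120  91  91  88  89]
 [ 83  91  86  84 125 144 149 148 152 148 140  99  78  84  89  87]
 [ 90  86  88  92 1
[... 152 characters left out ...]
  66  70  68  78  97  92  83]
 [ 85  85  90  86  79  75  77  73  75  70  65  71  74 104 101  93]
 [ 91  91  90  95  84  74  76  75  64  68  72  66  67  88  85  94]
 [100  98  96  96  92  74  73  74  75  64  72  67  63  73  78  79]
 [109 114 109 101  99  82  69  73  70  70  67  67  69  72  70  69]
 [116 125 106 108 102  94  79  71  72  71  68  70  69  64  67  79]
 [116 116 110 111 101 105 103  97  83  74  74  87  77  62  68  93]
 [112 114 118 115  94  94 106  98  97  87  77  86  65  78  95 111]
 [114 121 116 118 105  91  84  76  80  81  76  77  92 105 113 108]
 [115 122 121 124 117 112 102  97  96  97  98 101 110 104  90  77]
 [110 121 121 115 116 116 117 116 118 116 116 102  87  70  64  54]]
```

```bash
python3 -c "
from bench import ctrl
print(ctrl.sign_off())"
```

```text
the job is handed in; nothing more can be done
None
```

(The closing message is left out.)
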